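Load a laser module into the burn-in bay

TASK

Set the brass laser module on the narrow black riser of the grey tray, lengthwise along it, then slide the loaded tray - without lifting it off or tipping it - up over the step and under the amber cover until it is fully home against the stop. Finally swing the red keeper arm fully across behind the tray, with the laser still on its riser, and leave the blue box, the bottle and the brown carton where they are.

Things in the scene. Friction and masses are not known exactly. Their poses are not given: they have to be found in the camera images.
- bay: Fixed loading bay. Origin on the worktop below the step edge, mid-lane; x along the lane into the bay, y left, z up. In mm: aluminium dock plate x -190..-4, y +-85, top z=30; dark deck x 0..160, top z=34: a 4 mm step up at x=0. Deck guide rails: inner faces y=+-44 (tray is 80 wide), 12 high; over the dock they flare to +-63 at x=-41, 10 high.
- bay_stop (a point): Foot of the rubber-faced stop on the deck, at bay x=150, y=0, z=34 mm: the tray's nose touches the stop face (28 mm high) when home. Axes are the bay's.
- bay_cover (a point): Middle of the lower front edge of the amber clear cover, at bay x=-11, y=0, z=130 mm. Cover to x=104, y +-73, 6 mm thick, on 12 mm posts at x=12 and 92, y=+-66. At home the tray's rear end is 15 mm inside this edge, where a vertical gripper strikes the cover: tilt the tool about 40 degrees, fingers pointing forward and down.
- keeper (a joint): Angle (rad) of the red keeper arm on a vertical pivot at bay x=-14, y=66 mm. 0: along bay -x beside the lane (open; starts -0.1 to 0.1). Grows anticlockwise seen from above to the stop at 1.57: along bay -y, across the lane behind the tray. Stays where left; 0.5 N at the pin moves it. Arm 96 x 12 mm, z 44..54 mm.
- keeper_pin (a point): Black upright pin on the keeper arm, 10 mm diameter, 85 mm from the pivot; it stands at z 54..65 mm and this point is at z=58. Push the pin sideways to swing the arm.
- tray_handle (a point): Centre of the blue grip fin at the tray's rear: 28 mm long (x), 10 mm thick (y), from 9 to 44 mm above the tray's underside; this point is 24.5 mm above it. Axes: x forward to the bay, z up. The fin's rear is flush with the tray's rear, 14 mm behind this point. Tray: grey, about 350 g, 80 mm wide, two round runners under a plate, top 9 mm, rims 14 mm high. At home: bay x=18.4, y=0, z=58.5 mm.
- tray_nose (a point): Front of the round cross-bar (8 mm diameter) between the tray's upturned steel runners, 131.6 mm ahead of the handle point, 14 mm above the underside; axes the tray's. The runners curve up over the last 30 mm, so they ride up the step when pushed slowly and squarely, and the tray then tips flat onto the deck. At home: bay x=150 mm.
- tray_rest (a point): Centre of the top of the black riser on the tray, 74 mm ahead of and 2.5 mm above the handle point; axes the tray's. Riser top 60 mm (x) by 20 mm (y), 27 mm above the tray's underside. At home: bay x=92.4, y=0, z=61 mm.
- laser_center (a point): Laser module: brass barrel 19 mm in diameter and 70 mm long on a black base 50 x 30 x 8 mm, 28 mm high, about 110 g. This point is over the middle of the base, 14 mm above its underside (half-way up); y is along the barrel, z up. Barrel axis 18 mm above the underside; the barrel spans y from -35 to +35 mm. Grip the barrel across, above the base. Either end may point forward.
- usb_center (a point): Blue box 28 x 55 x 18 mm, loose bystander; point at its centre. Left of it stands a tall fixed black enclosure (all of y>0.40 m, x 0.36 to 0.9 m in the world): swing the arm clear of it on the way in.
- bottle_center (a point): Small brown dropper bottle, 32 mm diameter, 70 mm high, loose bystander; point at its centre. Right of it stands a fixed upright black rotation stage (about x=0.56, y=-0.25 m, 0.21 m high) from which a thin fixed rod runs at 0.1 m height to about x=0.81, y=0.09 m, past the far right corner of the bay.
- carton_center (a point): Small brown carton with a red band, 59 x 121 x 36 mm, loose bystander; point at its centre.
Things that resemble listed ones, but are neither listed nor needed, are in the scene too. Leave any green look-alike of the part that bears laser_center alone.

How it is judged:
By the outcome, as a careful person would: the job done as asked, in the order asked, and still so for the second after the job is handed in, with the robot touching nothing.
It also fails if it takes over 72 s, if anything falls off the work surface, if the arm or the gripper's body presses on something with over 40 N, if the wrist force passes 120 N, or if a joint passes its speed limit or range.

ROBOT

A 6-joint arm with a two-finger parallel gripper is mounted at the origin on a cart in front of the work surface, level with it; the furniture and walls round the work are solid. World frame = base frame: x ahead of the robot, y to its left, z up, the work surface at z = 0. Lengths are in m, angles in degrees, forces in N, time in s.
With the tool pointing down it reaches from about 0.35 to 0.875 m from the base axis. Payload 4.2 kg.
Tool frame: the origin (TCP) lies between the finger pads; the fingertips stand 14 mm ahead of it and the grasp point (between the pads) lies 5 mm behind it (r.tcp_to_tips is the distance from the TCP to the fingertips, in m); y points along the fingers, x is the direction in which the jaws open and shut, and the axes are right-handed (so a half turn about y gives the same grasp; the last joint's range is limited). The gripper opens to 87 mm and grips with 3 to 60 N. Pads are 19 mm wide; open, the fingers measure 117 mm over their backs; the gripper's body (75 mm by 190 mm) begins 51 mm behind the grasp point.
Start: joints at [-55.256, 22.042, 0.453, 0, -68.411, -14.817], TCP at [0.213, -0.588, 0.237] pointing down, gripper open.
Joint ranges: [-179.83, 179.83], [-69.29, 118.12], [-61.27, 80.66], [-181.25, 117.63], [-171.15, -9.14], [-177.46, 177.46]. Speed limits (degrees/s): [159.86, 159.86, 180, 180, 180, 180].

INTERFACE

Orientations are given as a 3x3 rotation matrix whose columns are the frame's x, y, z axes.
In Python, from station import sense, optics, ticket, r gives the robot as it stands.
- The arm moves only by the tool carry_out, never from a script. Its argument "steps" is a list that holds one entry, the list of rows, each a list of 6 numbers: the shift along the world's x, y, z in cm, then the turn, a rotation vector about the world's x, y, z in rad. A call has 1 to 20 rows; each row is the pose to reach, as a shift and turn from the pose commanded when the call began; what a row does not reach only later rows make up. A row lasts 1/8 s, in which the tool goes at most 62.5 mm and 10.7 degrees, less where a joint would pass 70% of its speed; a pose out of reach is approached as far as the arm can. A call with a gripper value outside its range is refused whole. "fingers" is the closure in counts, from 0 (fully open) to 255 (shut), set as the call begins (left out, the last holds). The fingers move at their own pace and stop on an object; the grip force is fixed at half the most. Time passes only in rows, so rows that repeat a pose let the fingers close. It gives the time, the measured TCP pose, the force and the opening at its end, in the units of the state.
- sense(): the state, without advancing time (a new reading comes with each control period).
- optics.capture(name): name is "side" or "top"; returns a dict with "image" (400x640x3 uint8, red, green, blue), "fov_y" (degrees; the focal length in pixels is half the picture's height over the tangent of half this angle, whatever the lens; pixels are square), "cx", "cy" (the principal point, pixels), "k1" (the pictures are not rectified: a ray, as slopes to the right and down, at radius r is drawn at 1 + k1 r^2 times it, then the intrinsics apply), "rvec" (rotation vector, rad) and "tvec" (3), from world to camera coordinates, as OpenCV has them. Camera axes: x right, y down, z forward; pixel columns grow to the right and rows downward; lengths in m; the calibration is good to about 2 mm. A picture is of the moment at which its call begins. There is no depth.
- ticket.finish_job(): hands the job in, once; it reports no verdict.
The state is a dict: "time_s": time; "joints": joint angles; "joint_velocities": joint speeds; "effort": joint torques, N m; "tcp_pos": TCP position; "ee_rot": TCP orientation; "wrist_force": force on the tool from outside, world axes, zero at the start; "moment": the same for the moment, N m; "gripper_width": opening from 0.0 (shut) to 1.0 (fully open).
Only numpy, scipy, OpenCV 4.12 (cv2) and the standard library are available. Lean on these libraries where they do the work, as an engineer would, in place of code of your own. Each camera call takes 0.05 s, during which the arm holds its last target.

## Working session

There is one attempt and no reset: what is moved stays moved. The work goes in short steps, Python scripts to look and compute and a tool call to move; the robot and the scene stay as the last step left them, time stands still between calls to the robot, and variables do not carry over. Pictures are saved under pics/ and viewed, and the job is handed in when it is done.

Besides the shell and the picture viewer there is one more tool, called after "Request:" as a command line: name --argument value ..., lists and objects as JSON in quotes. carry_out: Moves the arm, as the interface text tells. Its arguments: {"type":"object","properties":{"steps":{"type":"array","items":{"type":"array","items":{"type":"array","items":{"type":"number"}}}},"fingers":{"type":"number"}},"required":["steps"]}

```bash
ls; mkdir -p pics; python3 - <<'E'
from station import sense, optics, ticket, r
import cv2
s=sense(); print(s)
for n in("side","top"):
    c=optics.capture(n); cv2.imwrite(f"pics/{n}0.png",c["image"][:,:,::-1])
    print({k:v for k,v in c.items() if k!="image"})
print(r.tcp_to_tips)
E
```

```text
pics
{'time_s': 0.0, 'joints': array([-5.52572422e+01,  2.20924819e+01,  3.79161641e-01, -2.84197849e-02,
       -6.84102058e+01, -1.48166657e+01]), 'joint_velocities': array([ 0.06035594, -0.02045326,  0.04999739,  0.03820796, -0.00920754,
        0.10857991]), 'effort': array([ 1.78878883e-03, -3.90669465e+01,  1.87408358e+01,  4.22008842e+00,
        1.10554116e-02, -2.03950285e-04]), 'tcp_pos': array([ 0.21282879, -0.58704108,  0.23543869]), 'ee_rot': array([[-3.40634720e-01, -8.49635376e-04, -9.40195334e-01],
       [ 9.40193139e-01,  2.03438338e-03, -3.40635763e-01],
       [ 2.20213395e-03, -9.99997570e-01,  1.05839739e-04]]), 'wrist_force': array([-0.3042868 ,  0.05672943, -0.44298591]), 'moment': array([0.02945991, 0.00542512, 0.0131655 ]), 'gripper_width': 1.002408556180806}
{'fov_y': 57.06151389197117, 'cx': 323.76781309639745, 'cy': 201.81612289974896, 'k1': 0.0022585107144684293, 'rvec': array([ 1.92665688, -0.63889655,  0.37955854]), 'tvec': array([-0.42390629,  0.30861787,  0.50078305])}
{'fov_y': 48.548950807626326, 'cx': 322.48036819600685, 'cy': 201.4755286653317, 'k1': -0.0025744178171695563, 'rvec': array([ 2.1595156 , -2.10721694,  0.2134993 ]), 'tvec': array([0.08142523, 0.60293108, 1.19891226])}
0.014
```

View pics/side0.png

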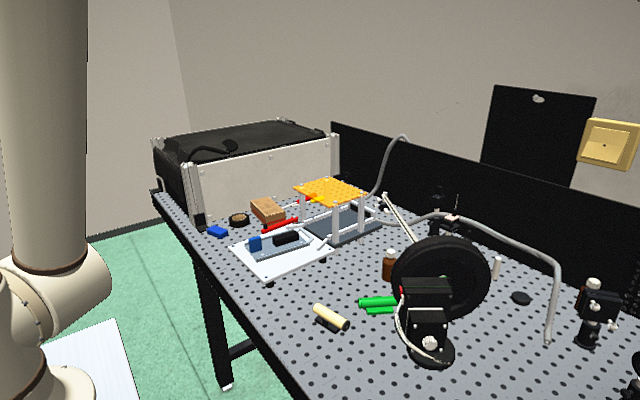

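View pics/top0.png

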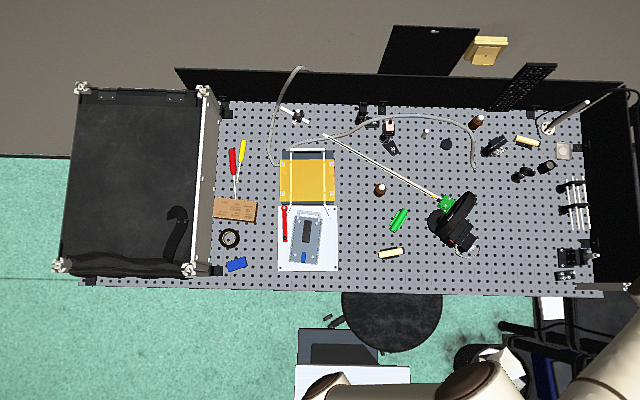

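The top view shows the bay with the amber cover at (308,180), the dock and tray at (308,238), a brass laser candidate at (390,253), the green look-alike at (399,220) and the keeper at (284,222). I'll enlarge these areas next.

```bash
cat > h.py <<'E'
import numpy as np, cv2
from station import sense, optics, ticket, r
def cam(n):
    c=optics.capture(n); H,W=c["image"].shape[:2]
    f=H/2/np.tan(np.radians(c["fov_y"]/2)); c["f"]=f
    c["R"]=cv2.Rodrigues(c["rvec"])[0]; c["t"]=c["tvec"]; return c
def ray(c,u,v):
    x=(u-c["cx"])/c["f"]; y=(v-c["cy"])/c["f"]; rd=np.hypot(x,y); rr=rd
    for _ in range(20): rr=rd/(1+c["k1"]*rr*rr)
    s=rr/rd if rd>0 else 1
    return -c["R"].T@c["t"], c["R"].T@np.array([x*s,y*s,1])
def atz(c,u,v,z):
    o,d=ray(c,u,v); return o+d*(z-o[2])/d[2]
def proj(c,P):
    q=(c["R"]@np.atleast_2d(P).T).T+c["t"]; a=q[:,:2]/q[:,2:]
    a=a*(1+c["k1"]*(a**2).sum(1,keepdims=True)); return a*c["f"]+[c["cx"],c["cy"]]
def tri(c1,p1,c2,p2):
    o1,d1=ray(c1,*p1);o2,d2=ray(c2,*p2)
    A=np.stack([d1,-d2],1); k=np.linalg.lstsq(A,o2-o1,rcond=None)[0]
    a,b=o1+d1*k[0],o2+d2*k[1]; return (a+b)/2,np.linalg.norm(a-b)
def crop(c,u0,v0,w,h,s,name,marks=()):
    im=c["image"][v0:v0+h,u0:u0+w,::-1]; im=cv2.resize(im,None,fx=s,fy=s,interpolation=cv2.INTER_CUBIC)
    for m in marks: cv2.circle(im,(int((m[0]-u0+.5)*s),int((m[1]-v0+.5)*s)),3,(255,0,255),1)
    for u in range((u0//10+1)*10,u0+w,10): cv2.line(im,(int((u-u0+.5)*s),0),(int((u-u0+.5)*s),6 if u%50 else 14),(0,255,255),1)
    for v in range((v0//10+1)*10,v0+h,10): cv2.line(im,(0,int((v-v0+.5)*s)),(6 if v%50 else 14,int((v-v0+.5)*s)),(0,255,255),1)
    cv2.imwrite("pics/"+name+".png",im)
E
python3 - <<'E'
from h import *
t=cam("top"); s=cam("side")
crop(t,270,140,75,75,8,"t_bay"); crop(t,270,200,75,75,8,"t_tray"); crop(t,370,200,60,65,8,"t_las")
crop(s,220,160,180,130,4,"s_tray"); crop(s,300,280,110,60,7,"s_las")
E
```

```text
(no output)
```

View pics/t_tray.png

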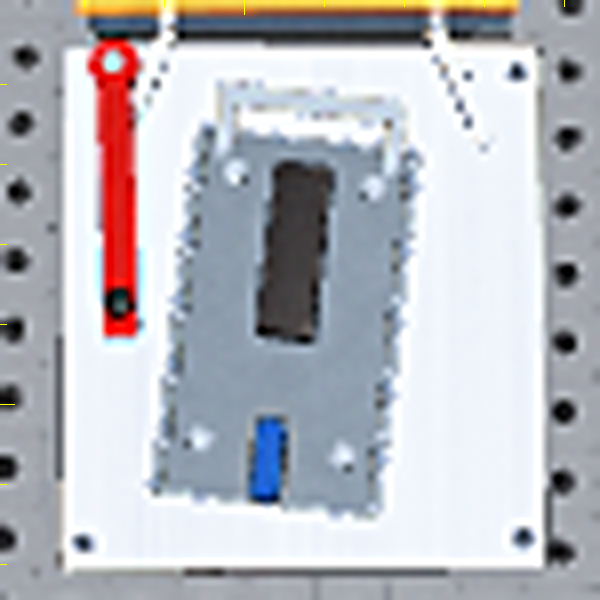

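View pics/t_bay.png

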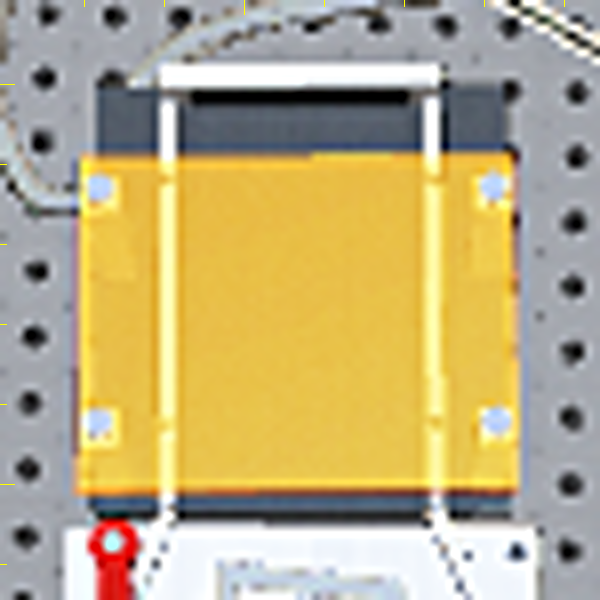

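View pics/t_las.png

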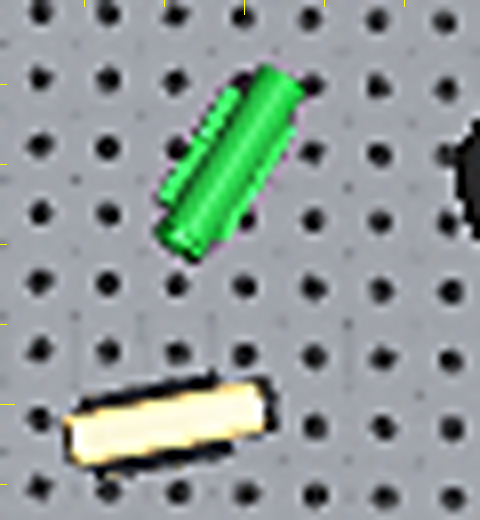

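View pics/s_tray.png

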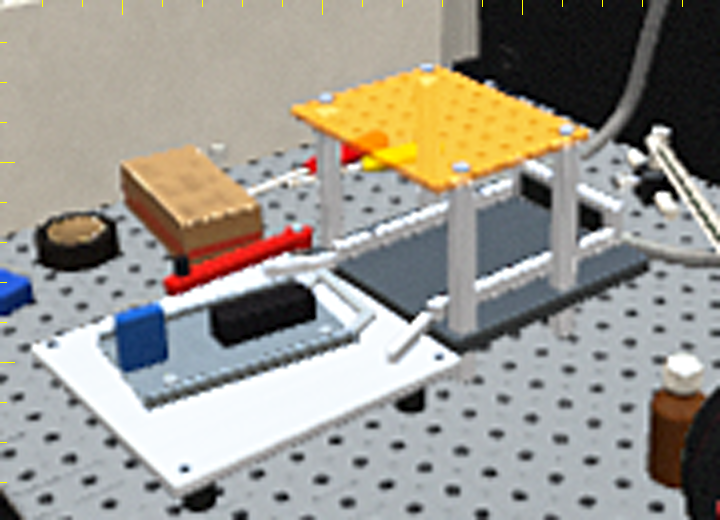

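View pics/s_las.png

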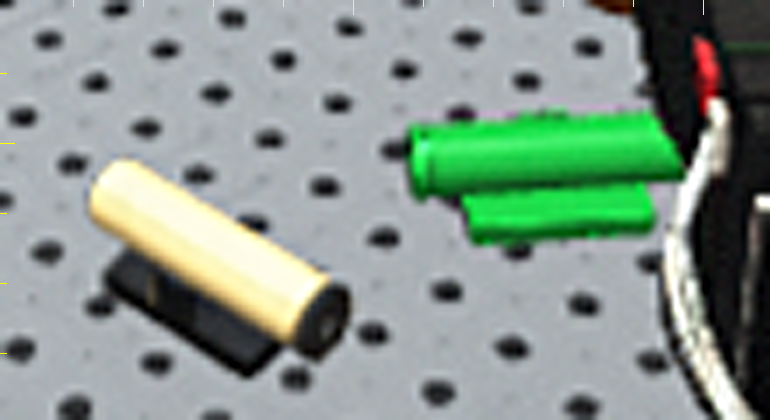

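The crops show:
- **Laser:** brass barrel across (379,255) to (403,250) in the top view, with its base square on the board.
- **Tray:** yawed a few degrees on the dock, with the blue fin at (303,257) and the riser at (306,231).
- **Keeper:** pin at (284.5,237.5).

Next I'll fit the poses.

```bash
cat > fit.py <<'E'
from h import *
from scipy.optimize import least_squares
def T(p,P):
    P=np.atleast_2d(P)/1000.; a=p[2]; R=np.array([[np.cos(a),-np.sin(a),0],[np.sin(a),np.cos(a),0],[0,0,1]])
    return P@R.T+[p[0],p[1],0]
def fit(c,L,p0):
    # L: list (cam,[u,v],[x,y,z]mm)
    def f(p): return np.concatenate([(proj(k,T(p,m))[0]-uv) for k,uv,m in L])
    s=least_squares(f,p0,loss="soft_l1"); return s.x,f(s.x).reshape(-1,2)
E
python3 - <<'E'
from fit import *
t=cam("top"); s=cam("side")
A=lambda x,y,u0=270,v0=200,k=8:np.array([u0+x/k-.5,v0+y/k-.5])
B=lambda x,y:A(x,y,270,140)
S=lambda x,y:A(x,y,220,160,4)
top=[(t,A(65,568),[-190,85,30]),(t,A(545,568),[-190,-85,30]),(t,A(538,45),[-4,-85,30]),(t,A(65,46),[-4,85,30]),
(t,B(81,157),[104,73,136]),(t,B(517,155),[104,-73,136]),(t,B(519,493),[-11,-73,136]),(t,B(76,494),[-11,73,136])]
sd=[(s,S(36,347),[-190,85,30]),(s,S(180,488),[-190,-85,30]),(s,S(462,360),[-4,-85,30]),(s,S(290,107),[-11,73,136]),(s,S(440,188),[-11,-73,136]),(s,S(592,130),[104,-73,136]),(s,S(435,63),[104,73,136])]
for L in (top,sd,top+sd):
    p,e=fit(None,L,[.6,.2,0.]); print(p,np.degrees(p[2])); print(e.round(1).tolist())
pb=p
# tray: frame at handle axis below, z=30 offset
L=[(t,A(275,163),[104,10,57]),(t,A(333,165),[104,-10,57]),(t,A(313,342),[44,-10,57]),(t,A(257,337),[44,10,57]),
(t,A(257,417),[14,5,74]),(t,A(287,418),[14,-5,74]),(t,A(281,500),[-14,-5,74]),(t,A(249,500),[-14,5,74])]
p,e=fit(None,L,[.5,.2,0]); print("tray",p,np.degrees(p[2]),e.round(1).tolist())
Ls=[(s,S(115,320),[-14,5,74]),(s,S(162,303),[14,-5,74]),(s,S(120,341+28),[-14,-5,43])]
pt=p
def inbay(P):
    a=pb[2];R=np.array([[np.cos(a),-np.sin(a)],[np.sin(a),np.cos(a)]]);return R.T@(np.array(P)[:2]-pb[:2])*1000
print("tray in bay",inbay(pt),np.degrees(pt[2]-pb[2]))
# project model to side for check
print("side pred handle", ((proj(s,T(pt,[[-14,5,74],[14,-5,74],[-14,-5,39],[44,10,57],[44,-10,57],[104,-10,57],[131.6,0,44]]))-[220,160]+.5)*4).round())
pin=atz(t,*A(119,302),.065);piv=atz(t,*A(112,62),.054);print("pin",pin,piv,inbay(pin),inbay(piv))
C=lambda x,y:A(x,y,370,200)
L=[(t,C(66,418),[-9.5,35,18]),(t,C(77,466),[9.5,35,18])]
print([atz(t,*C(x,y),.018).round(4).tolist() for x,y in ((66,418),(77,466),(274,426),(264,380))])
print([atz(t,*C(x,y),.004).round(4).tolist() for x,y in ((80,405),(212,375),(102,478),(232,450))])
D=lambda x,y:A(x,y,300,280,7)
print([atz(s,*D(x,y),.018).round(4).tolist() for x,y in ((110,190),(325,320))],[atz(s,*D(x,y),.0).round(4).tolist() for x,y in ((105,290),(248,377),(285,345))])
E
```

```text
[0.59690061 0.1390354  0.02998467] 1.717995071709108
[[-0.6, 0.5], [0.2, 0.0], [0.2, 0.1], [0.2, 0.2], [-0.1, -0.2], [-0.2, -0.1], [0.1, -0.2], [0.1, -0.2]]
[0.59615046 0.13611233 0.03920648] 2.2463655844263757
[[-0.9, 0.2], [-0.2, -0.2], [0.8, -0.6], [-0.0, 0.2], [-0.0, -0.3], [0.1, 0.3], [0.2, 0.1]]
[0.59704769 0.13825595 0.0345342 ] 1.9786636742271508
[[0.0, 0.6], [0.8, -0.1], [0.5, -0.1], [0.4, 0.3], [0.0, -0.1], [-0.0, -0.2], [0.4, -0.4], [0.4, -0.1], [-0.9, -0.5], [-0.6, -1.0], [0.4, -1.0], [-0.1, -0.2], [-0.4, -0.7], [-0.2, 0.0], [0.2, -0.1]]
tray [ 0.44246425  0.14555528 -0.08210753] -4.704414852153278 [[0.0, -0.1], [-0.1, 0.4], [0.0, -0.4], [-0.2, -0.5], [0.2, 0.0], [0.2, 0.3], [-0.3, 0.4], [0.1, -0.0]]
tray in bay [-154.23924626   12.63233034] -6.683078526380428
side pred handle [[112. 312.]
 [166. 305.]
 [125. 374.]
 [208. 305.]
 [222. 320.]
 [317. 291.]
 [351. 290.]]
pin [0.49579291 0.19905455 0.065     ] [0.58139754 0.20551123 0.054     ] [-99.09519354  64.25840338] [-13.31867877  67.7555405 ]
[[0.4656, -0.0655, 0.018], [0.4487, -0.0695, 0.018], [0.4646, -0.1401, 0.018], [0.4809, -0.1366, 0.018]]
[[0.4714, -0.0726, 0.004], [0.4834, -0.1205, 0.004], [0.4454, -0.0805, 0.004], [0.4566, -0.1276, 0.004]]
[[0.4558, -0.0674, 0.018], [0.4714, -0.1385, 0.018]] [[0.4443, -0.0808, 0.0], [0.4556, -0.1275, 0.0], [0.4697, -0.1246, 0.0]]
```

Request:
carry_out --steps '[[[5,10,0,0,0,0.18],[8,15,0,0,0,0.36],[11,20,0,0,0,0.54],[13.5,25,0,0,0,0.72],[16,30,-1,0,0,0.9],[18,35,-3,0,0,1.08],[21,40,-6,0,0,1.26],[23,45,-10,0,0,1.44],[25.2,48.5,-13.7,0,0,1.44],[25.2,48.5,-13.7,0,0,1.44],[25.2,48.5,-13.7,0,0,1.44],[25.2,48.5,-13.7,0,0,1.44]]]' --fingers 123

```text
time_s: 1.8
tcp_pos: [0.4653, -0.1033, 0.1004]
ee_rot: [[-0.977, 0.001, 0.214], [-0.214, -0.0, -0.977], [-0.001, -1.0, 0.0]]
wrist_force: [-0.2, 0.2, -0.5]
gripper_width: 0.518
```

```bash
python3 - <<'E'
from h import *
print(dir(r)); s=sense(); print(s["time_s"],s["joints"].round(1),s["tcp_pos"],s["ee_rot"].round(3).tolist(),s["wrist_force"],s["gripper_width"])
t=cam("top"); s=cam("side")
crop(t,350,190,90,75,8,"t1"); crop(s,270,230,140,110,5,"s1")
E
```

```text
['PlanningError', '__class__', '__delattr__', '__dict__', '__dir__', '__doc__', '__eq__', '__format__', '__ge__', '__getattribute__', '__getstate__', '__gt__', '__hash__', '__init__', '__init_subclass__', '__le__', '__lt__', '__module__', '__ne__', '__new__', '__reduce__', '__reduce_ex__', '__repr__', '__setattr__', '__sizeof__', '__str__', '__subclasshook__', '__weakref__', 'tcp_to_tips']
1.8 [  7.1  16.6 -30.5   0.  -42.8   5.3] [ 0.4652631  -0.10327743  0.10039271] [[-0.977, 0.001, 0.214], [-0.214, -0.0, -0.977], [-0.001, -1.0, 0.0]] [-0.21436961  0.18292464 -0.51822445] 0.5175331516281672
```

View pics/t1.png

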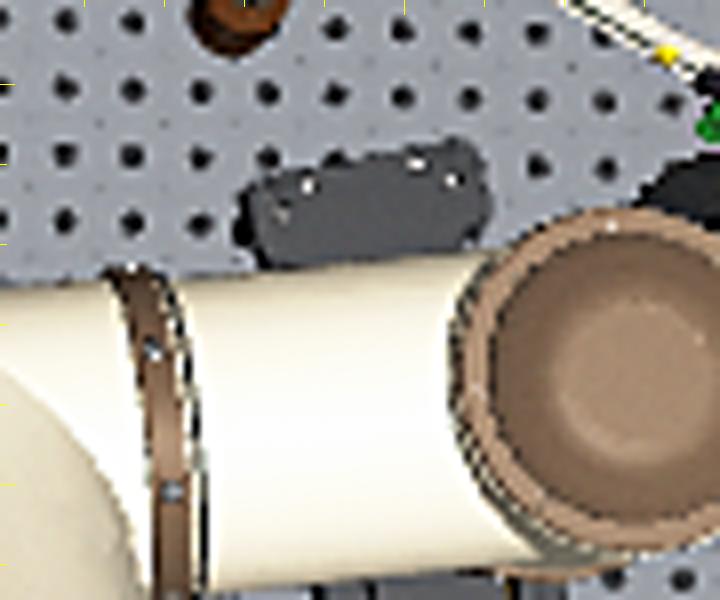

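View pics/s1.png

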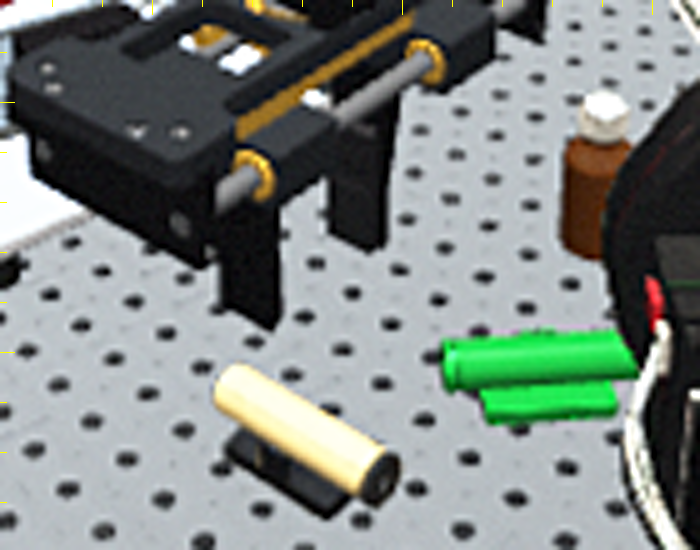

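The fingers hang open on either side of the barrel's middle, and the green dummy at crop (540,365) is clear. I'll descend and grip.

Request:
carry_out --steps '[[[0,0,-3,0,0,0],[0,0,-5.5,0,0,0],[0,0,-7,0,0,0],[0,0,-7.6,0,0,0],[0,0,-7.6,0,0,0],[0,0,-7.6,0,0,0]]]' --fingers 123

```text
time_s: 2.65
tcp_pos: [0.4656, -0.1027, 0.0244]
ee_rot: [[-0.977, 0.002, 0.215], [-0.215, 0.0, -0.977], [-0.002, -1.0, 0.0]]
wrist_force: [-0.7, -0.3, -0.2]
gripper_width: 0.516
```

Request:
carry_out --steps '[[[0,0,0,0,0,0],[0,0,0,0,0,0],[0,0,0,0,0,0],[0,0,0,0,0,0],[0,0,0,0,0,0],[0,0,0,0,0,0]]]' --fingers 255

```text
time_s: 3.4
tcp_pos: [0.4647, -0.1026, 0.0236]
ee_rot: [[-0.977, -0.001, 0.215], [-0.215, -0.0, -0.977], [0.001, -1.0, -0.0]]
wrist_force: [-0.4, 0.4, 2.6]
gripper_width: 0.207
```

```bash
python3 - <<'E'
from h import *
s=cam("side")
crop(s,270,230,140,110,5,"s2")
E
```

```text
(no output)
```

View pics/s2.png

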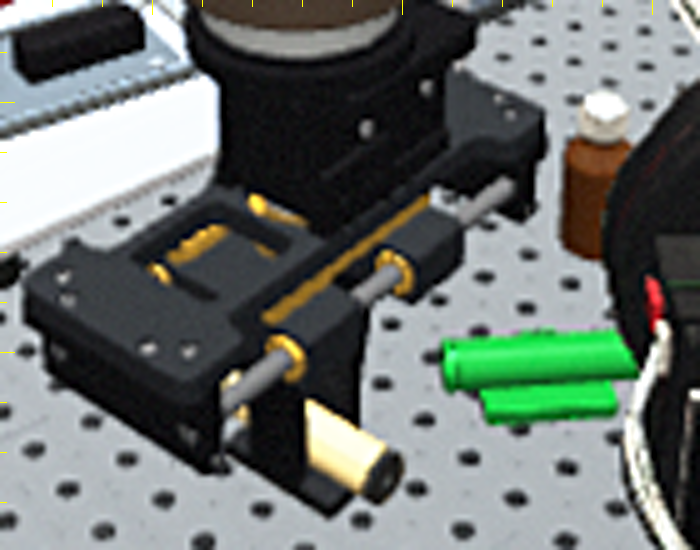

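The barrel is gripped (opening 18 mm, centred). Next I'll lift, turn and hover over the riser.

Request:
carry_out --steps '[[[0,0,3,0,0,0],[0,0,7,0,0,0],[0,3,11,0,0,0.16],[0.5,7,11,0,0,0.32],[1.5,11,11,0,0,0.48],[2.5,15,11,0,0,0.64],[3.5,18,11,0,0,0.8],[4.5,21,11,0,0,0.96],[5,23,10,0,0,1.12],[5.1,24.2,9,0,0,1.272],[5.1,24.2,8.7,0,0,1.272],[5.1,24.2,8.7,0,0,1.272],[5.1,24.2,8.7,0,0,1.272]]]'

```text
time_s: 5.08
tcp_pos: [0.5162, 0.139, 0.1109]
ee_rot: [[-0.084, 0.001, 0.997], [-0.997, 0.0, -0.084], [-0.0, -1.0, 0.001]]
wrist_force: [0.8, 0.7, -0.9]
gripper_width: 0.206
```

```bash
python3 - <<'E'
from h import *
s=sense(); print(s["joints"].round(1))
t=cam("top");s=cam("side")
crop(s,220,160,180,130,4,"s3");crop(t,260,170,100,80,8,"t3")
E
```

```text
[ 32.5  20.7 -21.9   0.  -47.3  52.7]
```

View pics/s3.png

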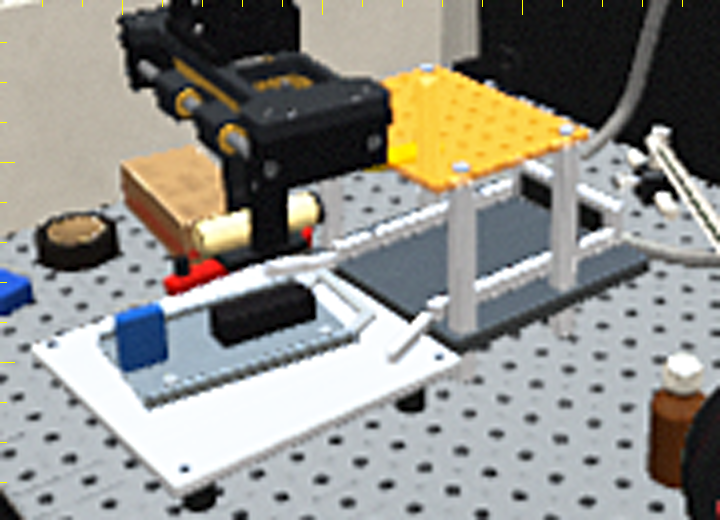

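View pics/t3.png

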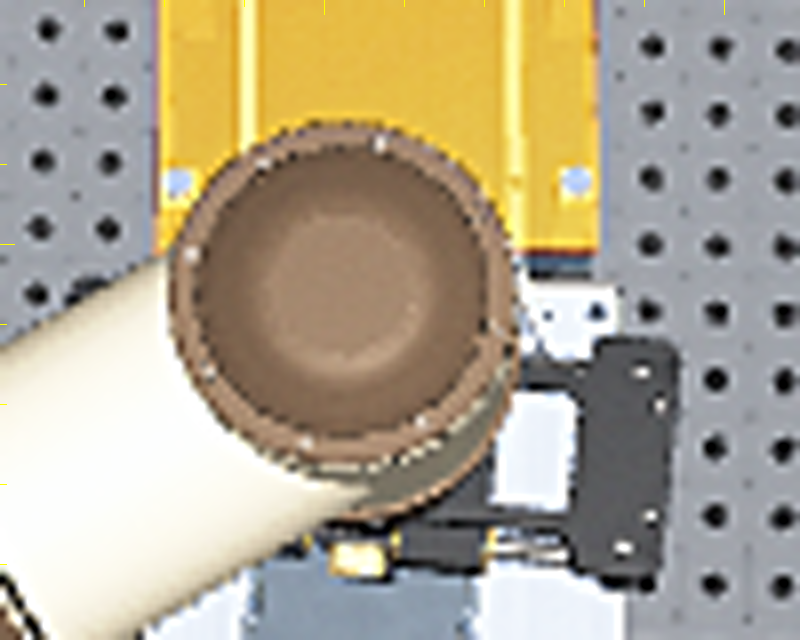

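```bash
python3 - <<'E'
from fit import *
s=cam("side")
S=lambda x,y:np.array([220+x/4-.5,160+y/4-.5])
inv=lambda p:((p-[220,160]+.5)*4).round(1)
p=[.5162,.139,np.radians(-4.8)]
print("barrel ends pred",inv(proj(s,T(p,[[-35,0,105],[35,0,105],[-25,-15,87],[25,-15,87]]))).tolist())
pt=[.5162,.1395,np.radians(-4.7)]
print("riser pred top",inv(proj(s,T(pt,[[-30,10,57],[-30,-10,57],[30,-10,57],[30,10,57],[-30,-10,40],[30,-10,40]]))).tolist())
crop(s,265,210,40,40,16,"s3b")
E
```

```text
barrel ends pred [[200.2, 240.4], [312.7, 209.0], [230.5, 275.1], [310.8, 251.6]]
riser pred top [[207.7, 305.0], [222.2, 320.1], [316.6, 291.0], [300.9, 276.9], [224.5, 345.9], [318.0, 316.2]]
```

View pics/s3b.png

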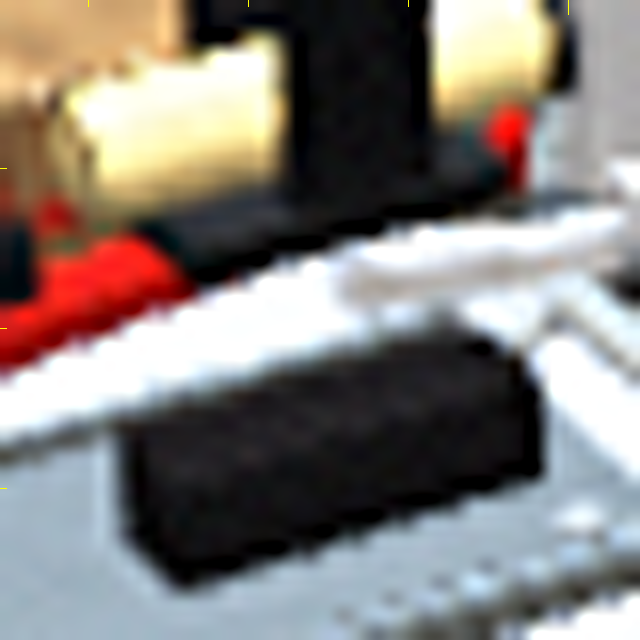

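The laser hovers parallel to the riser, and its base corner (276,227) is within about 1 px of the prediction. I'll lower it and release.

Request:
carry_out --steps '[[[0,0,-1,0,0,0],[0,0.05,-2,0,0,0],[0,0.05,-2.5,0,0,0],[0,0.05,-2.8,0,0,0],[0,0.05,-3.0,0,0,0],[0,0.05,-3.0,0,0,0],[0,0.05,-3.0,0,0,0]]]'

```text
time_s: 6.1
tcp_pos: [0.5161, 0.14, 0.0807]
ee_rot: [[-0.082, 0.0, 0.997], [-0.997, 0.0, -0.082], [-0.0, -1.0, 0.0]]
wrist_force: [-0.8, 0.1, -0.7]
gripper_width: 0.21
```

```bash
python3 - <<'E'
from h import *
s=cam("side")
crop(s,240,190,90,70,8,"s4")
E
```

```text
(no output)
```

View pics/s4.png

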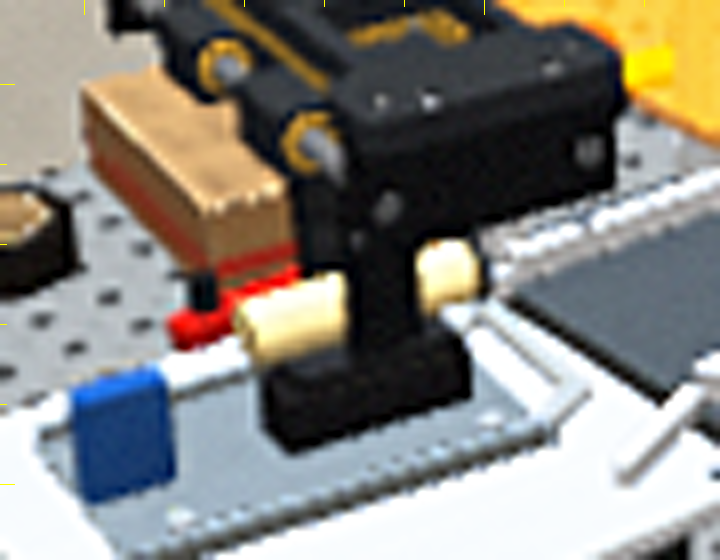

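The base looks like it is on, or just above, the riser. The force shows no contact yet, so I'll ease down another 1 mm.

Request:
carry_out --steps '[[[0,0,-0.05,0,0,0],[0,0,-0.1,0,0,0],[0,0,-0.1,0,0,0]]]'

```text
time_s: 6.52
tcp_pos: [0.5162, 0.14, 0.0805]
ee_rot: [[-0.081, 0.001, 0.997], [-0.997, 0.0, -0.081], [-0.0, -1.0, 0.001]]
wrist_force: [-2.7, 0.8, 6.1]
gripper_width: 0.21
```

Contact, with 6 N upward. I'll release to a partial opening and rise.

Request:
carry_out --steps '[[[0,0,0.05,0,0,0],[0,0,0.05,0,0,0],[0,0,0.05,0,0,0],[0,0,0.05,0,0,0],[0,0,1.5,0,0,0],[0,0,5,0,0,0],[-2,0,10,0,0,0],[-7,-6,12,0,0,0],[-12,-12,12,0,0,0],[-12,-16,12,0,0,0],[-12,-16,12,0,0,0]]]' --fingers 123

```text
time_s: 7.9
tcp_pos: [0.3944, -0.0224, 0.2008]
ee_rot: [[-0.085, 0.002, 0.996], [-0.996, 0.001, -0.085], [-0.001, -1.0, 0.002]]
wrist_force: [1.0, 0.7, 0.3]
gripper_width: 0.518
```

```bash
python3 - <<'E'
from h import *
st=sense(); print(st["joints"].round(1),st["tcp_pos"],st["gripper_width"])
t=cam("top");s=cam("side")
crop(s,240,190,90,70,8,"s5");crop(t,270,200,75,75,8,"t5")
E
```

```text
[ 20.6   0.9 -32.5   0.  -56.5  64.5] [ 0.39437192 -0.02244705  0.20083494] 0.5180429069946777
```

View pics/s5.png

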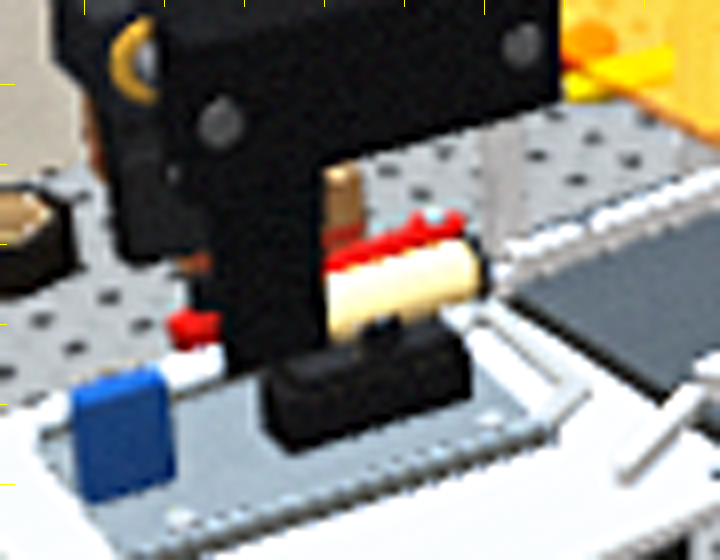

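View pics/t5.png

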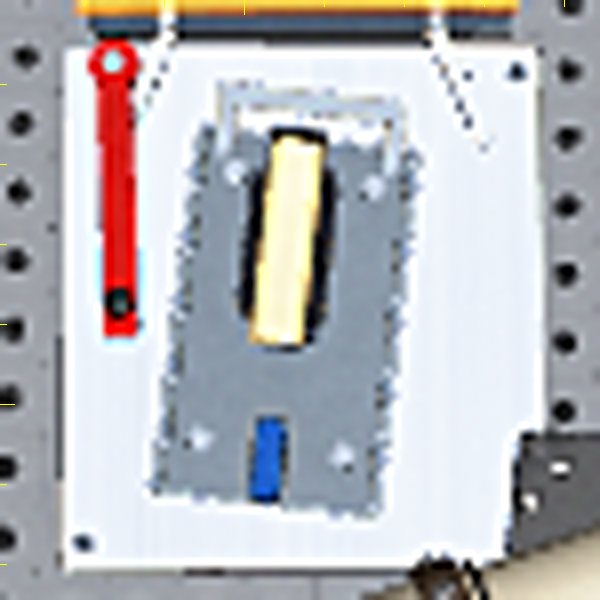

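The laser sits centred and lengthwise on the riser: barrel (305,217) to (304,243) in the top view, with equal base margins. Next I'll tilt the tool 40° behind the fin and check the joints.

Request:
carry_out --steps '[[[0,4,0,-0.01,-0.12,0],[0,8,0,-0.02,-0.25,0],[0,12,0,-0.03,-0.4,0],[0.4,16,-2,-0.045,-0.55,0],[0.8,17,-4,-0.057,-0.696,0],[0.8,17,-4,-0.057,-0.696,0],[0.8,17,-4,-0.057,-0.696,0]]]' --fingers 167

```text
time_s: 8.88
tcp_pos: [0.4705, 0.1567, 0.2185]
ee_rot: [[-0.108, 0.611, 0.784], [-0.994, -0.079, -0.076], [0.016, -0.788, 0.616]]
wrist_force: [1.0, -0.1, 1.2]
gripper_width: 0.349
```

```bash
python3 - <<'E'
from h import *
st=sense(); print(st["joints"].round(1),st["tcp_pos"],st["ee_rot"].round(3).tolist(),st["gripper_width"])
s=cam("side")
crop(s,180,120,180,150,4,"s6")
E
```

```text
[ 31.9  -1.4 -59.9  89.4 -22.9 -30.6] [0.4705498  0.15665714 0.21847629] [[-0.108, 0.611, 0.784], [-0.994, -0.079, -0.076], [0.016, -0.788, 0.616]] 0.34935365734253115
```

View pics/s6.png

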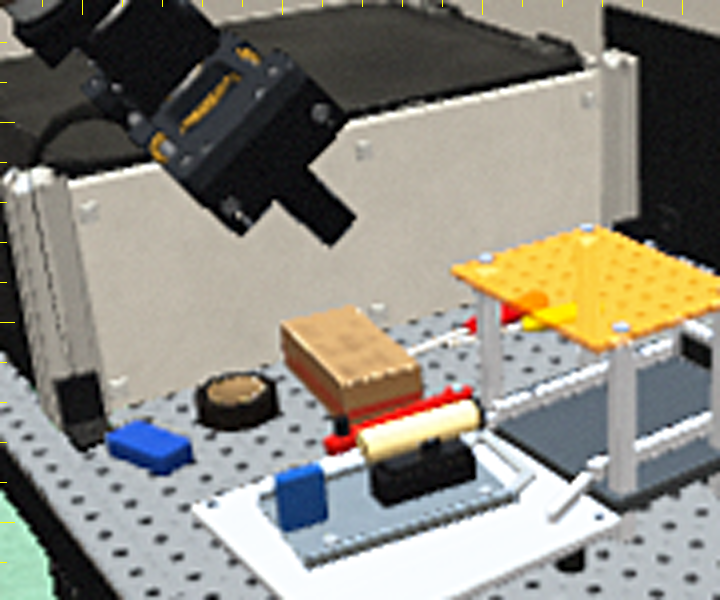

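That tilt is unreachable this close to the base: joint 3 is at its limit. I'll fit the arm kinematics from the poses seen so far, to know where the tilt does work.

```bash
cat > kin.py <<'E'
import numpy as np
from scipy.optimize import least_squares
from scipy.spatial.transform import Rotation as Ro
def fk(q,P):
    L2,L3,a3,z0,lat,d,a1=P
    q=np.radians(q); Rz=lambda a:Ro.from_euler('z',a); Ry=lambda a:Ro.from_euler('y',a); Rx=lambda a:Ro.from_euler('x',a)
    R=Rz(q[0]); p=np.array([0,0,z0])+R.apply([a1,-lat if False else lat,0])
    Ra=R*Ry(q[1]); p=p+Ra.apply([0,0,L2])
    Rb=R*Ry(q[1]-q[2]); p=p+Rb.apply([L3,0,a3])
    Rc=Rb*Rx(S4*q[3])*Ry(-q[4]); p=p+Rc.apply([d,0,0])
    Rt=Rc*Rx(S6*q[5])
    # tool y = Rt x
    return p,Rt
S4=S6=-1
data=[([-55.2572,22.0925,.379,-.028,-68.410,-14.817],(.2128,-.5870,.2354)),([7.1,16.6,-30.5,0,-42.8,5.3],(.46526,-.10328,.10039)),([32.5,20.7,-21.9,0,-47.3,52.7],(.5162,.139,.1109)),([20.6,.9,-32.5,0,-56.5,64.5],(.3944,-.0224,.2008)),([31.9,-1.4,-59.9,89.4,-22.9,-30.6],(.4705,.1567,.2185))]
def solve():
    f=lambda P:np.concatenate([fk(q,P)[0]-t for q,t in data])
    best=None
    for s4 in(-1,1):
        globals()["S4"]=s4
        s=least_squares(f,[.5,.5,0,.2,-.16,.3,0])
        if best is None or s.cost<best[0]: best=(s.cost,s4,s.x,f(s.x))
    globals()["S4"]=best[1]; return best
if __name__=="__main__":
    b=solve(); print(b[0],b[1],b[2].round(4)); print((b[3]*1000).round(1).reshape(-1,3))
    Rt=fk(data[4][0],b[2])[1]; print(Rt.as_matrix().round(3))
    Rt=fk(data[1][0],b[2])[1]; print(Rt.as_matrix().round(3))
E
python3 kin.py
```

```text
0.005990085765012113 1 [ 0.449   0.2525  0.0052  0.197  -0.1754  0.3132  0.1704]
[[-29.3  14.4 -24. ]
 [ 27.7 -12.   32.4]
 [ 15.8  -8.   26. ]
 [ 33.9  -4.   -2.6]
 [-64.1  33.3 -31.8]]
[[ 0.2    0.957  0.208]
 [ 0.583  0.054 -0.811]
 [-0.788  0.283 -0.547]]
[[ 0.002 -0.215  0.977]
 [ 0.     0.977  0.215]
 [-1.    -0.     0.002]]
```

```bash
cat > kin2.py <<'E'
import numpy as np
from scipy.optimize import least_squares
from scipy.spatial.transform import Rotation as Ro
from kin import data
def fk(q,P,S4,S3=1):
    L2,L3,a3,z0,lat,d,a1,lw=P
    q=np.radians(q); E=Ro.from_euler
    R=E('z',q[0]); p=np.array([0,0,z0])+R.apply([a1,lat,0])
    p=p+(R*E('y',q[1])).apply([0,0,L2])
    Rb=R*E('y',q[1]-q[2]); p=p+Rb.apply([L3,0,a3])
    Rd=Rb*E('x',S4*q[3]); Rc=Rd*E('y',-q[4]); p=p+Rd.apply([0,lw,0])+Rc.apply([d,0,0])
    return p,Rc
if __name__=="__main__":
  for S4 in(-1,1):
   for d0 in(.2,.3):
    f=lambda P:np.concatenate([np.concatenate([fk(q,P,S4)[0]-t for q,t in data]),0.001*(P-[.5,.5,0,.2,0,.3,0,-.16])])
    s=least_squares(f,[.5,.5,0,.2,0,d0,0,-.16])
    print(S4,s.cost,s.x.round(4)); print((s.fun[:15]*1000).round(1).reshape(-1,3)); print(fk(data[4][0],s.x,S4)[1].as_matrix()[:,0])
E
python3 kin2.py
python3 - <<'E'
from station import sense
s=sense();print(s["joints"],s["ee_rot"],s["joint_velocities"],s["tcp_pos"])
E
```

```text
-1 1.5768903271661188e-07 [ 5.646e-01  4.224e-01 -1.000e-04  1.611e-01 -1.000e-04  2.924e-01
 -6.000e-04 -1.598e-01]
[[-0.2  0.   0.1]
 [-0.2  0.1 -0.1]
 [ 0.2  0.4  0. ]
 [ 0.1 -0.1 -0.1]
 [-0.  -0.   0.1]]
[ 0.61129251 -0.07782618 -0.78756876]
-1 1.576890327166875e-07 [ 5.646e-01  4.224e-01 -1.000e-04  1.611e-01 -1.000e-04  2.924e-01
 -6.000e-04 -1.598e-01]
[[-0.2  0.   0.1]
 [-0.2  0.1 -0.1]
 [ 0.2  0.4  0. ]
 [ 0.1 -0.1 -0.1]
 [-0.  -0.   0.1]]
[ 0.61129251 -0.07782618 -0.78756876]
1 7.055819445572429e-06 [ 0.5691  0.4207 -0.0079  0.2616 -0.2692  0.3914  0.0038  0.1094]
[[ 0.5 -1.2 -0.9]
 [-1.3  0.   1.6]
 [-0.2  0.2  1.1]
 [-0.9 -0.4  0.2]
 [ 0.9  0.4 -1.9]]
[ 0.20005903  0.58284803 -0.78756876]
1 7.0558194455731325e-06 [ 0.5691  0.4207 -0.0079  0.2616 -0.2692  0.3914  0.0038  0.1094]
[[ 0.5 -1.2 -0.9]
 [-1.3  0.   1.6]
 [-0.2  0.2  1.1]
 [-0.9 -0.4  0.2]
 [ 0.9  0.4 -1.9]]
[ 0.20005903  0.58284803 -0.78756876]
[ 31.63081889  -1.27290866 -59.98858808  90.07044951 -22.80314116
 -30.83352871] [[-0.1039294   0.6111891   0.78463148]
 [-0.99440794 -0.07872664 -0.07039147]
 [ 0.0187489  -0.78755952  0.61595331]] [  3.68827191  -1.18581645  -0.11616833 -25.39329476  -4.10824983
  15.96690132] [0.47073526 0.15705357 0.2175404 ]
```

The kinematics now fit to under 0.5 mm. Next I'll check where the tilted tool is reachable along the slide.

```bash
cat > ik.py <<'E'
import numpy as np
from scipy.optimize import least_squares
from scipy.spatial.transform import Rotation as Ro
import kin2
P=np.array([.5646,.4224,-.0001,.1611,-.0001,.2924,-.0006,-.1598])
LO=np.array([-179.83,-69.29,-61.27,-181.25,-171.15,-177.46]);HI=np.array([179.83,118.12,80.66,117.63,-9.14,177.46])
# tool frame: y = Rc x ; calibrate const from sample
def tool(q,C,S6): 
    p,Rc=kin2.fk(q,P,-1); return p,Rc*Ro.from_euler('x',S6*np.radians(q[5]))*C
q2=[7.1,16.6,-30.5,0,-42.8,5.3]; R2=Ro.from_matrix(np.array([[-0.977,0.001,0.214],[-0.214,0,-0.977],[-0.001,-1,0]]))
S6=-1
C=(kin2.fk(q2,P,-1)[1]*Ro.from_euler('x',S6*np.radians(5.3))).inv()*R2
def ik(p,R,q0):
    f=lambda q:np.concatenate([(tool(q,C,S6)[0]-p)*10,(R.inv()*tool(q,C,S6)[1]).as_rotvec()])
    s=least_squares(f,np.clip(q0,LO+.1,HI-.1),bounds=(LO,HI),x_scale=30); return s.x,2*s.cost
BAY=np.array([.597,.1385]); 
def pose(bx,by,z,th,yaw=1.9,ref=BAY):
    a=np.radians(yaw); xy=ref+np.array([np.cos(a)*bx-np.sin(a)*by,np.sin(a)*bx+np.cos(a)*by])/1000
    # tool x = -bay y, tool y = (sin th,0,-cos th)
    x=np.array([np.sin(a),-np.cos(a),0]); y=np.array([np.cos(a)*np.sin(np.radians(th)),np.sin(a)*np.sin(np.radians(th)),-np.cos(np.radians(th))])
    return np.array([*xy,z/1000]),Ro.from_matrix(np.stack([x,y,np.cross(x,y)],1))
E
python3 - <<'E'
from ik import *
# check S6 with sample3,4,5
for q,R in (([20.6,.9,-32.5,0,-56.5,64.5],[[-0.085,0.002,0.996],[-0.996,0.001,-0.085],[-0.001,-1,0.002]]),([31.63,-1.27,-59.99,90.07,-22.8,-30.83],[[-.104,.611,.785],[-.994,-.079,-.07],[.019,-.788,.616]])):
    print(np.abs(tool(q,C,S6)[1].as_matrix()-np.array(R)).max())
for th in (0,20,30,40,50):
  for bx in (-160,-130,-100,-70,-40,-10,0):
    best=None
    for q0 in ([30,20,-20,0,-45,50],[30,30,0,-60,-30,90],[30,30,0,60,-30,0],[20,10,-50,30,-20,20],[45,30,-30,-30,-20,80]):
        q,c=ik(*pose(bx,0,75,th),q0)
        if best is None or c<best[1]: best=(q,c)
    print(th,bx,best[0].round(0),"%.1e"%best[1],"margin",np.minimum(best[0]-LO,HI-best[0]).min().round(1))
E
```

```text
0.0012030394582326492
0.001114905863377147
0 -160 [ 37.  17. -35.  -0. -38.  55.] 1.5e-27 margin 26.7
0 -130 [ 35.  20. -31.  -0. -40.  57.] 8.8e-29 margin 30.5
0 -100 [ 33.  22. -27.  -0. -41.  59.] 6.4e-28 margin 32.2
0 -70 [ 32.  24. -23.  -0. -43.  60.] 1.8e-27 margin 34.0
0 -40 [ 30.  27. -18.  -0. -45.  62.] 3.9e-27 margin 35.9
0 -10 [ 29.  29. -14.  -0. -47.  63.] 8.3e-28 margin 37.9
0 0 [ 28.  30. -13.  -0. -48.  64.] 3.3e-27 margin 38.6
20 -160 [ 30.  11. -61.  66.  -9.  -4.] 4.8e-03 margin 0.0
20 -130 [ 26.  13. -59.  76.  -9.  -9.] 3.2e-03 margin 0.0
20 -100 [ 27.  15. -56.  68.  -9.  -2.] 2.3e-03 margin 0.0
20 -70 [ 27.  18. -52.  63.  -9.   4.] 1.2e-03 margin 0.0
20 -40 [ 26.  20. -48.  59.  -9.   8.] 4.2e-04 margin 0.0
20 -10 [ 25.  22. -45.  58.  -9.  11.] 1.8e-05 margin 0.0
20 0 [ 25.  23. -44.  55. -10.  13.] 7.6e-30 margin 0.4
30 -160 [ 31.  11. -61.  70. -11.  -8.] 5.6e-02 margin 0.0
30 -130 [ 13.  13. -61. 118. -11. -39.] 2.5e-02 margin 0.0
30 -100 [ 12.  15. -58. 118. -10. -38.] 2.3e-02 margin 0.0
30 -70 [ 11.  17. -55. 118.  -9. -37.] 1.9e-02 margin 0.0
30 -40 [
[... 277 characters left out ...]
 0.0
40 -100 [  8.  15. -32. -95.  -9. 177.] 5.8e-02 margin 0.0
40 -70 [  8.  17. -29. -94.  -9. 177.] 5.9e-02 margin 0.0
40 -40 [  8.  20. -26. -94.  -9. 177.] 6.0e-02 margin 0.0
40 -10 [  8.  22. -23. -94.  -9. 177.] 6.2e-02 margin 0.0
40 0 [  8.  22. -22. -94.  -9. 177.] 6.2e-02 margin 0.0
50 -160 [  9.  11. -38. -95.  -9. 177.] 8.8e-02 margin 0.0
50 -130 [  9.  13. -35. -95.  -9. 177.] 8.3e-02 margin 0.0
50 -100 [  8.  15. -32. -94.  -9. 177.] 7.7e-02 margin 0.0
50 -70 [  8.  17. -29. -94.  -9. 177.] 7.2e-02 margin 0.0
50 -40 [  8.  19. -26. -94.  -9. 177.] 6.7e-02 margin 0.0
50 -10 [  8.  21. -23. -93.  -9. 177.] 6.3e-02 margin 0.0
50 0 [  8.  22. -22. -93.  -9. 177.] 6.2e-02 margin 0.0
```

```bash
python3 - <<'E'
from ik import *
rng=np.random.default_rng(0)
def sols(p,R,n=60):
    out=[]
    for k in range(n):
        q0=rng.uniform([-20,0,-60,-181,-120,-177],[70,80,60,117,-10,177])
        q,c=ik(p,R,q0)
        if c<1e-8 and not any(np.abs(q-o).max()<1 for o in out): out.append(q)
    return out
FL=Ro.from_euler('y',np.pi)
for th in (40,50):
  for bx in (-130,-60,-10):
    p,R=pose(bx,0,75,th)
    for nm,RR in(("A",R),("flip",R*FL)):
      for q in sols(p,RR): print(th,bx,nm,q.round(1),np.minimum(q-LO,HI-q).min().round(1))
E
```

```text
40 -130 A [  -5.5   15.1  -52.8 -164.5  -18.2  -99. ] 8.5
40 -130 flip [  -5.5   15.1  -53.  -165.   -18.4   81.4] 8.3
40 -60 A [  -3.8   19.1  -43.  -162.9  -12.6 -102.3] 3.4
40 -60 flip [  -3.8   19.2  -43.3 -163.6  -12.8   78.3] 3.7
50 -60 A [  -5.4   23.4  -52.6 -170.5  -36.2  -93. ] 8.6
50 -60 flip [  -5.3   23.4  -52.7 -170.7  -36.3   87.2] 8.5
50 -10 A [  -4.3   25.4  -45.9 -170.7  -31.5  -93.9] 10.5
50 -10 flip [  -4.3   25.4  -46.  -171.   -31.5   86.3] 10.2
```

Tilts of 45–50° at the bay are reachable only with joint 4 near -170° (flipped wrist). So I'll use a vertical grip for aligning and climbing the step, then flip the wrist for the final push. First I'll go back to vertical.

Request:
carry_out --steps '[[[0,0,0,0.015,0.17,0],[0,0,0,0.03,0.35,0],[0,0,0,0.043,0.52,0],[0,0,0,0.057,0.696,0],[0,0,0,0.057,0.696,0],[0,0,0,0.057,0.696,0],[0,0,0,0.057,0.696,0]]]'

```text
time_s: 9.8
tcp_pos: [0.4715, 0.1565, 0.2174]
ee_rot: [[-0.095, -0.042, 0.995], [-0.995, -0.025, -0.096], [0.029, -0.999, -0.039]]
wrist_force: [-0.3, 0.1, -0.4]
gripper_width: 0.345
```

```bash
python3 - <<'E'
from h import *
st=sense(); print(st["joints"].round(1),st["tcp_pos"],st["ee_rot"].round(3).tolist(),st["gripper_width"])
E
```

```text
[ 36.9  11.8 -17.   -0.3 -64.   47.7] [0.47154333 0.15648944 0.21741787] [[-0.095, -0.042, 0.995], [-0.995, -0.025, -0.096], [0.029, -0.999, -0.039]] 0.345491576071815
```

```bash
python3 - <<'E'
from ik import *
R=np.array([[-0.095,-0.042,0.995],[-0.995,-0.025,-0.096],[0.029,-0.999,-0.039]])
p,D=pose(0,0,0,0,yaw=-4.7)
print((D*Ro.from_matrix(R).inv()).as_rotvec().round(4))
E
```

```text
[ 0.0254 -0.0416  0.0137]
```

Request:
carry_out --steps '[[[-2,-0.5,-3,0.0254,-0.0416,0.0137],[-3.7,-1.02,-7,0.0254,-0.0416,0.0137],[-3.7,-1.02,-9.7,0.0254,-0.0416,0.0137],[-3.7,-1.02,-9.7,0.0254,-0.0416,0.0137],[-3.7,-1.02,-9.7,0.0254,-0.0416,0.0137]]]'

```text
time_s: 10.42
tcp_pos: [0.4326, 0.144, 0.1216]
ee_rot: [[-0.08, 0.003, 0.997], [-0.997, -0.003, -0.08], [0.003, -1.0, 0.003]]
wrist_force: [-0.2, -0.3, 0.5]
gripper_width: 0.345
```

```bash
python3 - <<'E'
from h import *
s=cam("side")
crop(s,240,190,90,70,8,"s7")
E
```

```text
(no output)
```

View pics/s7.png

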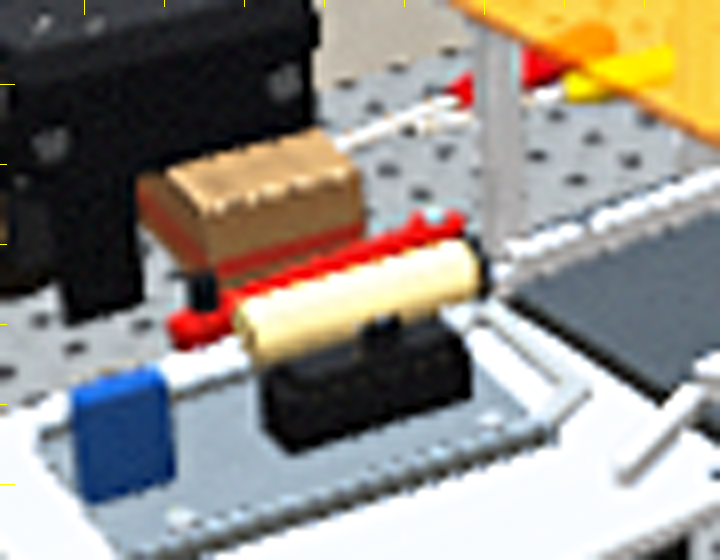

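The laser sits flat on the riser, and the fingers hover above the fin. I'll descend and check for contact.

Request:
carry_out --steps '[[[0.2,0.2,-2,0,0,0],[0.2,0.2,-4,0,0,0],[0.2,0.2,-5.5,0,0,0],[0.2,0.2,-6.3,0,0,0],[0.2,0.2,-6.3,0,0,0],[0.2,0.2,-6.3,0,0,0]]]'

```text
time_s: 11.22
tcp_pos: [0.435, 0.1455, 0.0584]
ee_rot: [[-0.082, 0.002, 0.997], [-0.997, -0.003, -0.082], [0.003, -1.0, 0.003]]
wrist_force: [0.4, -0.6, 0.3]
gripper_width: 0.342
```

```bash
python3 - <<'E'
from h import *
s=cam("side")
crop(s,240,190,90,70,8,"s8")
E
```

```text
(no output)
```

View pics/s8.png

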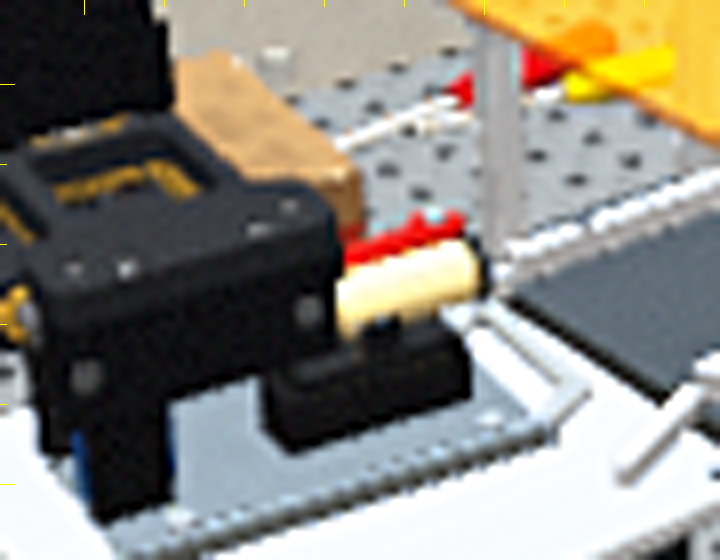

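The fin stands between the fingers, with blue visible on either side of the near finger. I'll close.

Request:
carry_out --steps '[[[0,0,0,0,0,0],[0,0,0,0,0,0],[0,0,0,0,0,0],[0,0,0,0,0,0],[0,0,0,0,0,0]]]' --fingers 255

```text
time_s: 11.9
tcp_pos: [0.4345, 0.1451, 0.0578]
ee_rot: [[-0.082, 0.001, 0.997], [-0.997, -0.004, -0.082], [0.004, -1.0, 0.001]]
wrist_force: [1.2, -0.8, 2.1]
gripper_width: 0.112
```

Gripped at 9.7 mm. Next I'll square the tray to the bay and centre it, moving slowly.

Request:
carry_out --steps '[[[0.06,-0.14,0,0,0,0.014],[0.12,-0.28,0,0,0,0.028],[0.17,-0.42,0,0,0,0.043],[0.23,-0.56,0,0,0,0.057],[0.29,-0.7,0,0,0,0.071],[0.34,-0.84,0,0,0,0.085],[0.4,-0.98,0,0,0,0.099],[0.46,-1.13,0,0,0,0.113],[0.46,-1.13,0,0,0,0.113],[0.46,-1.13,0,0,0,0.113]]]'

```text
time_s: 13.15
tcp_pos: [0.4393, 0.1338, 0.0578]
ee_rot: [[0.031, 0.002, 1.0], [-1.0, -0.004, 0.031], [0.004, -1.0, 0.002]]
wrist_force: [-1.1, 2.2, 3.4]
gripper_width: 0.114
```

```bash
python3 - <<'E'
from h import *
t=cam("top");s=cam("side")
crop(s,230,180,130,90,6,"s9");crop(t,270,195,75,75,8,"t9")
E
```

```text
(no output)
```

View pics/s9.png

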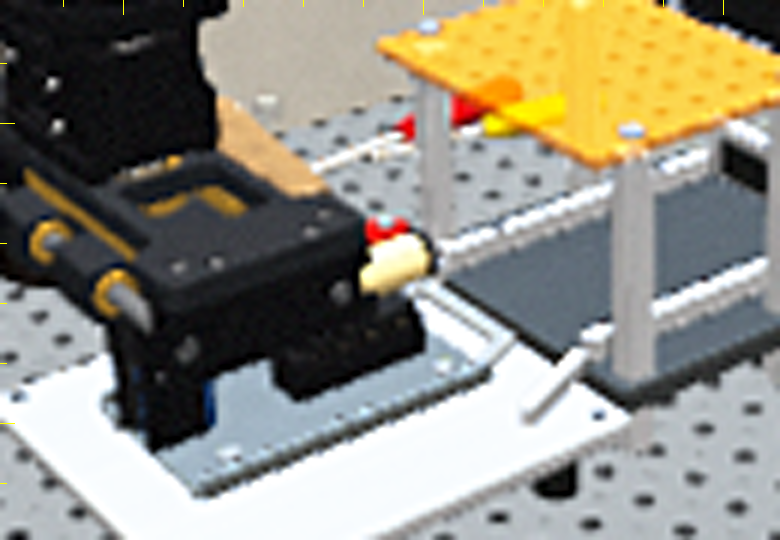

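View pics/t9.png

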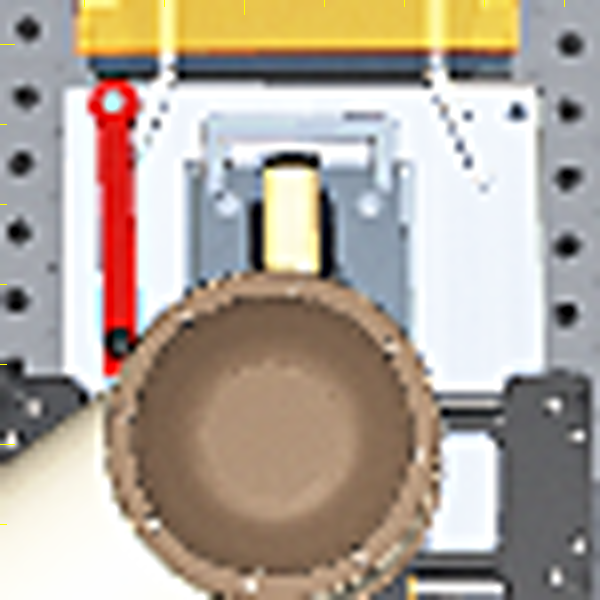

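The tray is square and centred: nose bar centre (306.5) against the rail mid-line (307). I'll slide up to the step.

Request:
carry_out --steps '[[[0.4,0.013,0,0,0,0],[0.8,0.025,0,0,0,0],[1.2,0.038,0,0,0,0],[1.6,0.05,0,0,0,0],[2.0,0.063,0,0,0,0],[2.4,0.075,0,0,0,0],[2.8,0.088,0,0,0,0],[3.0,0.094,0,0,0,0],[3.2,0.1,0,0,0,0],[3.2,0.1,0,0,0,0]]]'

```text
time_s: 14.5
tcp_pos: [0.4664, 0.1318, 0.0577]
ee_rot: [[0.03, -0.009, 1.0], [-1.0, -0.01, 0.03], [0.01, -1.0, -0.009]]
wrist_force: [-12.8, -1.0, 16.1]
gripper_width: 0.109
```

Request:
carry_out --steps '[[[0.25,0.008,0,0,0,0],[0.5,0.016,0,0,0,0],[0.75,0.024,0,0,0,0],[1.0,0.031,0,0,0,0],[1.0,0.031,0,0,0,0]]]'

```text
time_s: 15.12
tcp_pos: [0.4756, 0.1319, 0.0576]
ee_rot: [[0.03, -0.011, 1.0], [-1.0, -0.011, 0.029], [0.01, -1.0, -0.011]]
wrist_force: [-13.8, -0.2, 16.9]
gripper_width: 0.111
```

```bash
python3 - <<'E'
from h import *
st=sense(); print(st["joints"].round(2),st["tcp_pos"],st["wrist_force"],st["moment"])
t=cam("top");s=cam("side")
crop(s,250,170,110,80,7,"s10");crop(t,270,185,75,75,8,"t10")
E
```

```text
[ 34.5   22.16 -30.25   0.27 -38.44  56.98] [0.47556908 0.13190931 0.05761231] [-13.77457132  -0.19195446  16.92152649] [0.1488069  4.08566    0.15017758]
```

View pics/s10.png

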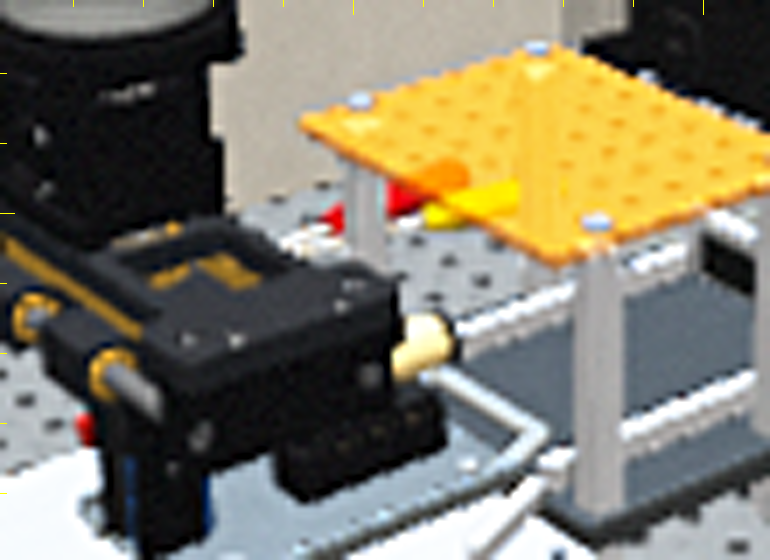

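View pics/t10.png

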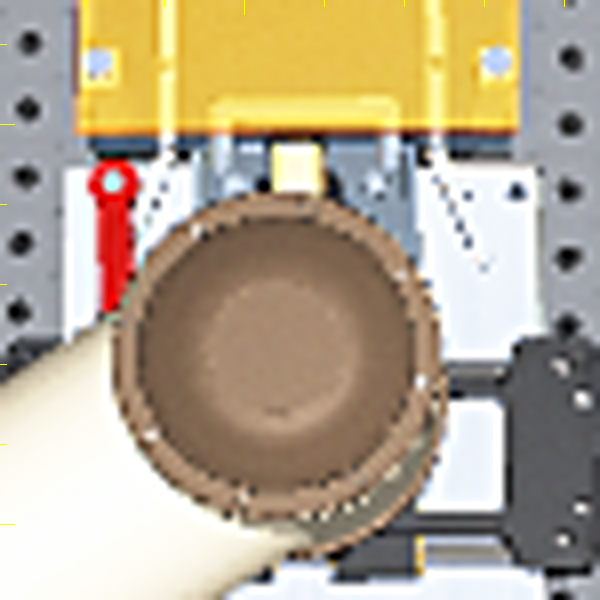

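The tray is square, nose over the step and climbing. The push is 14 N with 17 N vertical, so I'll ease z up and correct y slightly.

Request:
carry_out --steps '[[[0.25,0.06,0.05,0,0,0],[0.5,0.12,0.1,0,0,0],[0.75,0.17,0.12,0,0,0],[1.0,0.22,0.14,0,0,0],[1.25,0.23,0.15,0,0,0],[1.5,0.24,0.15,0,0,0],[1.5,0.24,0.15,0,0,0]]]'

```text
time_s: 16.1
tcp_pos: [0.4944, 0.136, 0.058]
ee_rot: [[0.029, -0.003, 1.0], [-1.0, -0.007, 0.029], [0.007, -1.0, -0.003]]
wrist_force: [-1.7, -1.5, -1.1]
gripper_width: 0.111
```

The nose is over the step and forces are back near zero. Continuing slowly.

Request:
carry_out --steps '[[[0.25,0.008,0,0,0,0],[0.5,0.016,0,0,0,0],[0.75,0.024,0.02,0,0,0],[1.0,0.03,0.02,0,0,0],[1.25,0.04,0.04,0,0,0],[1.5,0.047,0.04,0,0,0],[1.5,0.047,0.04,0,0,0]]]'

```text
time_s: 16.98
tcp_pos: [0.5115, 0.1381, 0.0597]
ee_rot: [[0.031, 0.002, 1.0], [-1.0, -0.004, 0.031], [0.004, -1.0, 0.002]]
wrist_force: [0.2, -0.2, -4.8]
gripper_width: 0.117
```

```bash
python3 - <<'E'
from h import *
t=cam("top");s=cam("side")
crop(s,250,170,110,80,7,"s11")
E
```

```text
(no output)
```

View pics/s11.png

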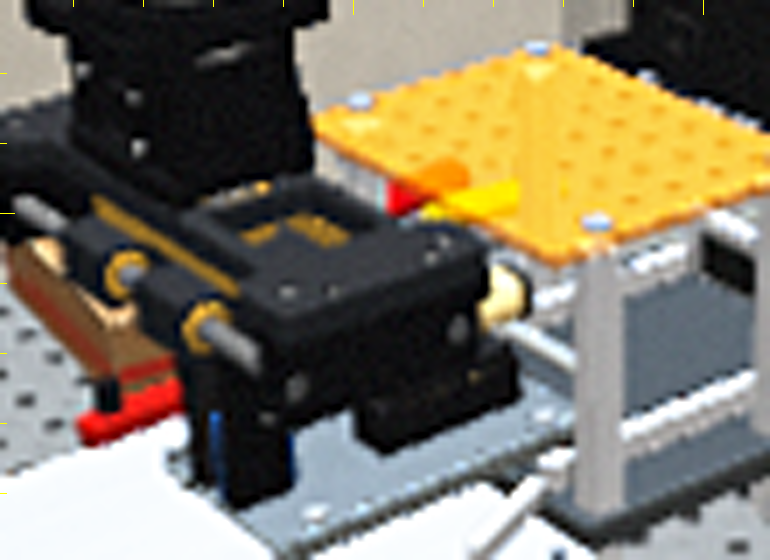

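The vertical reading of about -5 N means I'm carrying the rear slightly, so I'll lower it 1 mm and continue.

Request:
carry_out --steps '[[[0.2,-0.05,-0.06,0,0,0],[0.45,-0.1,-0.12,0,0,0],[0.7,-0.1,-0.12,0,0,0],[0.95,-0.1,-0.1,0,0,0],[1.2,-0.1,-0.08,0,0,0],[1.4,-0.1,-0.05,0,0,0],[1.4,-0.1,-0.05,0,0,0]]]'

```text
time_s: 17.95
tcp_pos: [0.5256, 0.137, 0.0591]
ee_rot: [[0.031, 0.002, 1.0], [-1.0, -0.004, 0.031], [0.004, -1.0, 0.002]]
wrist_force: [-3.6, 0.6, -0.1]
gripper_width: 0.112
```

Request:
carry_out --steps '[[[0.25,0.008,0.02,0,0,0],[0.5,0.016,0.06,0,0,0],[0.75,0.024,0.1,0,0,0],[1.0,0.03,0.15,0,0,0],[1.25,0.04,0.2,0,0,0],[1.5,0.047,0.25,0,0,0],[1.5,0.047,0.25,0,0,0]]]'

```text
time_s: 18.82
tcp_pos: [0.5404, 0.1374, 0.0614]
ee_rot: [[0.031, 0.002, 1.0], [-1.0, -0.004, 0.031], [0.004, -1.0, 0.001]]
wrist_force: [0.2, -0.1, -5.6]
gripper_width: 0.11
```

```bash
python3 - <<'E'
from h import *
t=cam("top");s=cam("side")
crop(s,250,170,110,80,7,"s12");crop(t,270,165,75,75,8,"t12")
E
```

```text
(no output)
```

View pics/s12.png

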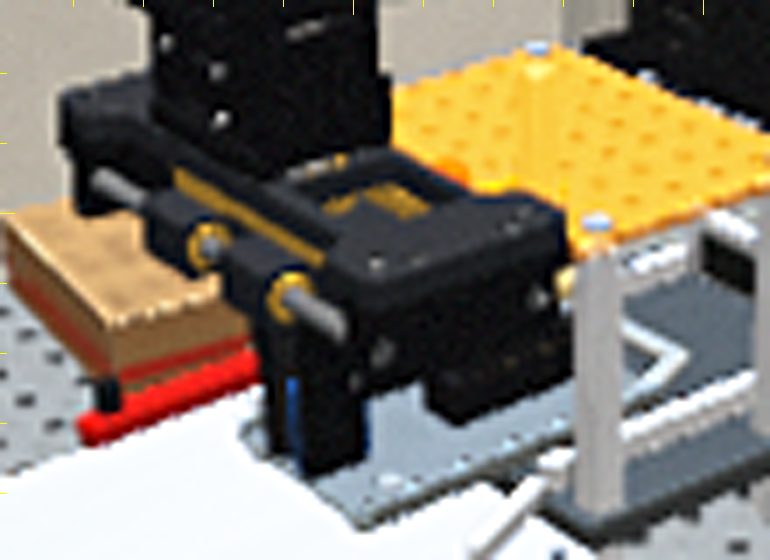

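View pics/t12.png

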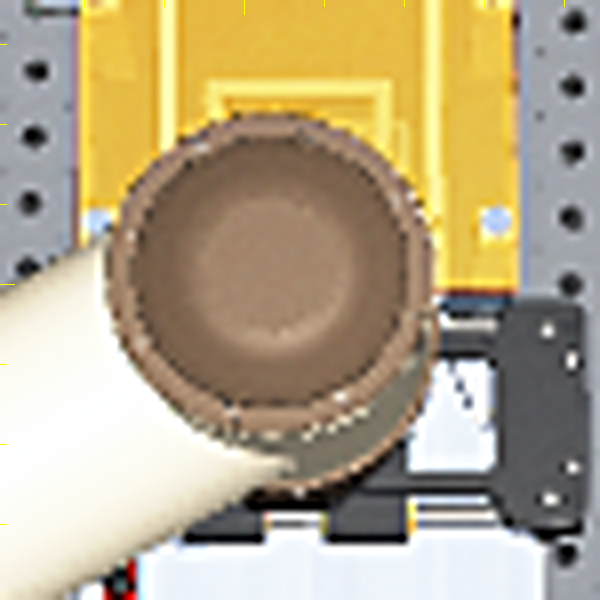

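Request:
carry_out --steps '[[[0.2,0.005,-0.03,0,0,0],[0.4,0.01,-0.08,0,0,0],[0.4,0.01,-0.12,0,0,0],[0.4,0.01,-0.12,0,0,0]]]'

```text
time_s: 19.42
tcp_pos: [0.5442, 0.1376, 0.0605]
ee_rot: [[0.031, 0.002, 1.0], [-1.0, -0.004, 0.031], [0.004, -1.0, 0.002]]
wrist_force: [0.7, -1.5, -4.7]
gripper_width: 0.112
```

Request:
carry_out --steps '[[[0,0,-0.05,0,0,0],[0,0,-0.1,0,0,0],[0,0,-0.1,0,0,0]]]'

```text
time_s: 19.8
tcp_pos: [0.5442, 0.1376, 0.06]
ee_rot: [[0.031, 0.002, 1.0], [-1.0, -0.004, 0.031], [0.004, -1.0, 0.002]]
wrist_force: [-1.1, -0.4, -0.2]
gripper_width: 0.112
```

The vertical force is now about zero. I'll release, rise straight up and back off.

Request:
carry_out --steps '[[[0,0,0,0,0,0],[0,0,0,0,0,0],[0,0,0,0,0,0],[0,0,1,0,0,0],[0,0,3,0,0,0],[-2,0,6,0,0,0],[-7,-3,10,0,0,0],[-12,-6,15,0,0,0],[-14,-9,21,0,0,0],[-15,-12,27,0,0,0],[-15,-12,30,0,0,0],[-15,-12,30,0,0,0]]]' --fingers 160

```text
time_s: 21.3
tcp_pos: [0.3954, 0.017, 0.3653]
ee_rot: [[0.03, 0.014, 0.999], [-1.0, 0.0, 0.03], [0.0, -1.0, 0.014]]
wrist_force: [-0.3, 0.0, -1.4]
gripper_width: 0.376
```

```bash
python3 - <<'E'
from h import *
st=sense(); print(st["joints"].round(2).tolist(),st["tcp_pos"],st["ee_rot"].round(3).tolist())
t=cam("top");s=cam("side")
crop(s,250,170,130,80,6,"s13");crop(t,270,165,75,75,8,"t13")
E
```

```text
[26.57, -6.03, -14.98, 0.36, -80.32, 65.08] [0.39537357 0.01704164 0.3653327 ] [[0.03, 0.014, 0.999], [-1.0, 0.0, 0.03], [0.0, -1.0, 0.014]]
```

View pics/s13.png

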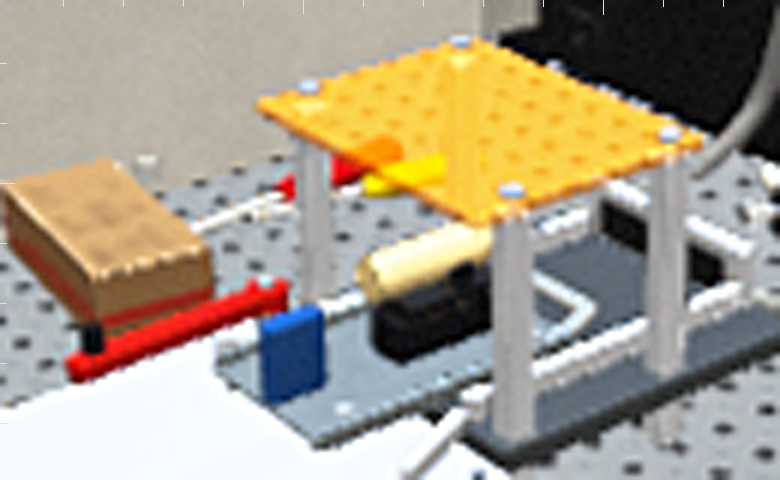

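View pics/t13.png

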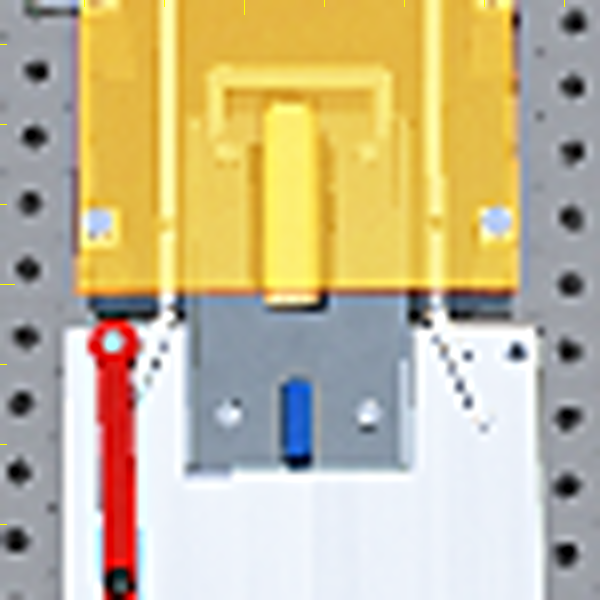

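The tray is on the deck, centred between the rails. The laser is on its riser at (306,191), the fin is at (306.5,218) and the keeper is untouched. Next I'll plan the wrist flip in free space.

```bash
cat > plan.py <<'E'
from ik import *
FL=Ro.from_euler('y',np.pi)
BAY[:]=[.597,.1388]
def tp(bx,by,z,th=50,flip=True):
    p,R=pose(bx,by,z,th,yaw=1.8,ref=BAY); return p,(R*FL if flip else R)
def tilt(bx,by,z,th=50):
    return ik(*tp(bx,by,z,th),[-4,25,-46,-171,-31,86])
E
python3 - <<'E'
from plan import *
for a in [(-12.4,0,65),(-75,0,65),(-110,0,65),(-130,0,150),(-110,90,75),(-110,90,150),(-30,-40,75)]:
    q,c=tilt(*a); print(a,q.round(1),"%.0e"%c,tp(*a)[0].round(3))
qs=np.array([26.57,-6.03,-14.98,0.36,-80.32,65.08])
qe=tilt(-130,0,150)[0]
print(tool(qs,C,S6)[0],tool(qs,C,S6)[1].as_matrix().round(3).tolist())
via=[qs,np.array([15,-5,-30,-60,-60,75]),np.array([5,0,-40,-120,-55,82]),np.array([0,8,-50,-165,-45,qe[5]]),qe]
for i in range(len(via)-1):
    for k in np.linspace(0,1,5):
        q=via[i]*(1-k)+via[i+1]*k; p,R=tool(q,C,S6); print(i,k,q.round(0),p.round(3),"tooly",R.as_matrix()[:,1].round(2))
E
```

```text
(-12.4, 0, 65) [  -4.3   26.8  -47.  -171.7  -33.9   87.1] 5e-30 [0.585 0.138 0.065]
(-75, 0, 65) [  -5.6   24.9  -55.4 -171.4  -40.4   88.2] 1e-27 [0.522 0.136 0.065]
(-110, 0, 65) [  -6.5   24.3  -60.2 -170.9  -44.5   88.9] 2e-28 [0.487 0.135 0.065]
(-130, 0, 150) [  -5.8    5.1  -53.2 -161.9  -18.9   77.8] 4e-30 [0.467 0.135 0.15 ]
(-110, 90, 75) [   7.9   23.1  -58.4 -181.2  -41.4   87. ] 5e-03 [0.484 0.225 0.075]
(-110, 90, 150) [   7.7   10.2  -54.  -181.2  -24.1   87.4] 5e-03 [0.484 0.225 0.15 ]
(-30, -40, 75) [ -10.4   23.8  -46.5 -161.8  -31.    82.2] 9e-25 [0.568 0.098 0.075]
[0.39539538 0.01693766 0.36538466] [[0.029, 0.014, 0.999], [-1.0, -0.001, 0.029], [0.001, -1.0, 0.014]]
0 0.0 [ 27.  -6. -15.   0. -80.  65.] [0.395 0.017 0.365] tooly [ 0.01 -0.   -1.  ]
0 0.25 [ 24.  -6. -19. -15. -75.  68.] [0.36  0.067 0.305] tooly [-0.06  0.24 -0.97]
0 0.5 [ 21.  -6. -22. -30. -70.  70.] [0.329 0.123 0.266] tooly [-0.09  0.47 -0.88]
0 0.75 [ 18.  -5. -26. -45. -65.  73.] [0.31  0.178 0.247] tooly [-0.04  0.66 -0.75]
0 1.0 [ 15.  -5. -30. -60. -60.  75.] [0.305 0.226 0.243] tooly [
[... 656 characters left out ...]
5. -142.  -50.   80.] [0.488 0.285 0.316] tooly [ 0.86  0.5  -0.09]
2 0.75 [   1.    6.  -48. -154.  -48.   79.] [0.52  0.25  0.297] tooly [ 0.93  0.35 -0.15]
2 1.0 [   0.    8.  -50. -165.  -45.   78.] [0.546 0.208 0.271] tooly [ 0.95  0.18 -0.24]
3 0.0 [   0.    8.  -50. -165.  -45.   78.] [0.546 0.208 0.271] tooly [ 0.95  0.18 -0.24]
3 0.25 [  -1.    7.  -51. -164.  -38.   78.] [0.532 0.19  0.238] tooly [ 0.93  0.15 -0.35]
3 0.5 [  -3.    7.  -52. -163.  -32.   78.] [0.514 0.171 0.207] tooly [ 0.89  0.11 -0.45]
3 0.75 [  -4.    6.  -52. -163.  -25.   78.] [0.492 0.153 0.177] tooly [ 0.83  0.07 -0.55]
3 1.0 [  -6.    5.  -53. -162.  -19.   78.] [0.467 0.135 0.15 ] tooly [ 0.77  0.02 -0.64]
```

```bash
python3 - <<'E'
from plan import *
qs=np.array([26.57,-6.03,-14.98,0.36,-80.32,65.08])
qe=tilt(-130,0,150)[0]
via=[qs,np.array([10,0,-55,0,-35,65]),np.array([-4,0,-55,-90,-25,70]),np.array([-6,2,-54,-160,-22,qe[5]]),qe]
for i in range(len(via)-1):
    for k in np.linspace(0,1,5):
        q=via[i]*(1-k)+via[i+1]*k; p,R=tool(q,C,S6); M=R.as_matrix(); print(i,k,q.round(0),p.round(3),"tooly",M[:,1].round(2),"x",M[:,0].round(2))
# yaw variations for left approach
for yaw in (1.8,-10,-20,-30,-40):
  for a in [(-110,90,80),(-60,60,80),(-30,0,80)]:
    p,R=pose(*a,50,yaw=1.8,ref=BAY); R=Ro.from_euler('z',np.radians(yaw-1.8))*R*FL
    q,c=ik(p,R,[0,25,-46,-171,-31,86]); print(yaw,a,q.round(0),"%.0e"%c)
E
```

```text
0 0.0 [ 27.  -6. -15.   0. -80.  65.] [0.395 0.017 0.365] tooly [ 0.01 -0.   -1.  ] x [ 0.03 -1.    0.  ]
0 0.25 [ 22.  -5. -25.   0. -69.  65.] [ 0.388 -0.014  0.285] tooly [ 0.01 -0.   -1.  ] x [-0.04 -1.    0.  ]
0 0.5 [ 18.  -3. -35.   0. -58.  65.] [ 0.364 -0.049  0.209] tooly [ 0.01 -0.   -1.  ] x [-0.12 -0.99  0.  ]
0 0.75 [ 14.  -2. -45.   0. -46.  65.] [ 0.322 -0.084  0.143] tooly [ 0. -0. -1.] x [-0.19 -0.98  0.  ]
0 1.0 [ 10.   0. -55.   0. -35.  65.] [ 0.266 -0.116  0.087] tooly [-0. -0. -1.] x [-0.26 -0.97  0.  ]
1 0.0 [ 10.   0. -55.   0. -35.  65.] [ 0.266 -0.116  0.087] tooly [-0. -0. -1.] x [-0.26 -0.97  0.  ]
1 0.25 [  6.   0. -55. -22. -32.  66.] [ 0.223 -0.063  0.059] tooly [ 0.05  0.21 -0.98] x [-0.58 -0.79 -0.2 ]
1 0.5 [  3.   0. -55. -45. -30.  68.] [0.21  0.001 0.048] tooly [ 0.19  0.36 -0.91] x [-0.81 -0.46 -0.35]
1 0.75 [ -0.   0. -55. -68. -28.  69.] [0.228 0.062 0.053] tooly [ 0.37  0.42 -0.83] x [-0.9  -0.05 -0.43]
1 1.0 [ -4.   0. -55. -90. -25.  70.] [0.271 0.105 0.071] tooly [ 0.55  0.39 -0.74] x [-0.83  0.37 -0.42]
2 0.0 [ -4.   0. -55. -90. -25.  70.
[... 1311 characters left out ...]
  -38.   80.] 5e-02
-10 (-60, 60, 80) [   4.   23.  -53. -181.  -36.   82.] 3e-02
-10 (-30, 0, 80) [  -2.   24.  -51. -181.  -35.   86.] 9e-03
-20 (-110, 90, 80) [   7.   21.  -57. -181.  -34.   73.] 1e-01
-20 (-60, 60, 80) [   4.   23.  -52. -181.  -33.   75.] 9e-02
-20 (-30, 0, 80) [  -2.   24.  -51. -181.  -33.   79.] 5e-02
-30 (-110, 90, 80) [   7.   19.  -55. -181.  -28.   65.] 2e-01
-30 (-60, 60, 80) [   4.   21.  -51. -181.  -28.   68.] 2e-01
-30 (-30, 0, 80) [  -2.   23.  -50. -181.  -30.   73.] 1e-01
-40 (-110, 90, 80) [   7.   18.  -52. -181.  -20.   57.] 4e-01
-40 (-60, 60, 80) [   3.   20.  -48. -181.  -20.   60.] 3e-01
-40 (-30, 0, 80) [  -3.   22.  -48. -181.  -24.   65.] 2e-01
```

```bash
cat > path.py <<'E'
from plan import *
qs=np.array([26.57,-6.03,-14.98,0.36,-80.32,65.08])
qe=tilt(-130,0,150)[0]
via=[qs,np.array([8,-8,-32,-45,-55,70]),np.array([-12,-6,-43,-105,-42,76]),np.array([-9,2,-51,-155,-28,78]),qe]
def low(q):
    p,R=tool(q,C,S6); c=[]
    for sx in(-1,1):
        for sz in(-1,1):
            c.append(p+R.apply([sx*.03,.014,sz*.0095])); c.append(p+R.apply([sx*.095,-.056,sz*.0375])); c.append(p+R.apply([sx*.095,-.16,sz*.0375]))
    return np.array(c)
E
python3 - <<'E'
from path import *
pr=None
for i in range(len(via)-1):
    for k in np.linspace(0,1,6):
        q=via[i]*(1-k)+via[i+1]*k; p,R=tool(q,C,S6); c=low(q)
        d="" if pr is None else (np.linalg.norm(p-pr[0])*1000).round(),np.degrees((R*pr[1].inv()).magnitude()).round(1)
        print(i,round(k,1),q.round(0),p.round(3),"minz",c[:,2].min().round(3),"maxy",c[:,1].max().round(3),"maxx",c[:,0].max().round(3),d[1] if pr else"") if pr is None or True else 0
        pr=(p,R)
E
```

```text
Traceback (most recent call last):
TypeError: 'NoneType' object is not subscriptable
```

```bash
python3 - <<'E'
from path import *
for i in range(len(via)-1):
    for k in np.linspace(0,1,5):
        q=via[i]*(1-k)+via[i+1]*k; p,R=tool(q,C,S6); c=low(q)
        print(i,round(k,1),q.round(0),p.round(3),"minz",c[:,2].min().round(3),"maxy",c[:,1].max().round(3),"maxx",c[:,0].max().round(3))
E
```

```text
0 0.0 [ 27.  -6. -15.   0. -80.  65.] [0.395 0.017 0.365] minz 0.351 maxy 0.113 maxx 0.435
0 0.2 [ 22.  -7. -19. -11. -74.  66.] [0.371 0.038 0.312] minz 0.293 maxy 0.123 maxx 0.418
0 0.5 [ 17.  -7. -23. -22. -68.  68.] [0.351 0.062 0.272] minz 0.247 maxy 0.135 maxx 0.408
0 0.8 [ 13.  -8. -28. -34. -61.  69.] [0.339 0.085 0.243] minz 0.214 maxy 0.144 maxx 0.403
0 1.0 [  8.  -8. -32. -45. -55.  70.] [0.334 0.104 0.222] minz 0.191 maxy 0.146 maxx 0.402
1 0.0 [  8.  -8. -32. -45. -55.  70.] [0.334 0.104 0.222] minz 0.191 maxy 0.146 maxx 0.402
1 0.2 [  3.  -8. -35. -60. -52.  72.] [0.339 0.137 0.219] minz 0.176 maxy 0.163 maxx 0.407
1 0.5 [ -2.  -7. -38. -75. -48.  73.] [0.36  0.158 0.227] minz 0.169 maxy 0.175 maxx 0.417
1 0.8 [ -7.  -6. -40. -90. -45.  74.] [0.392 0.161 0.24 ] minz 0.173 maxy 0.185 maxx 0.43
1 1.0 [ -12.   -6.  -43. -105.  -42.   76.] [0.428 0.144 0.255] minz 0.187 maxy 0.195 maxx 0.458
2 0.0 [ -12.   -6.  -43. -105.  -42.   76.] [0.428 0.144 0.255] minz 0.187 maxy 0.195 maxx 0.458
2 0.2 [ -11.   -4.  -45. -118.  -38.   76.] [0.452 0.15  0.253] minz 0.193 maxy 0.218 maxx 0.479
2 0.5 [ -10.   -2.  -47. -130.  -35.   77.] [0.472 0.148 0.247] minz 0.198 maxy 0.229 maxx 0.498
2 0.8 [ -10.    0.  -49. -142.  -32.   78.] [0.489 0.139 0.234] minz 0.202 maxy 0.23 maxx 0.512
2 1.0 [  -9.    2.  -51. -155.  -28.   78.] [0.5   0.126 0.216] minz 0.199 maxy 0.221 maxx 0.52
3 0.0 [  -9.    2.  -51. -155.  -28.   78.] [0.5   0.126 0.216] minz 0.199 maxy 0.221 maxx 0.52
3 0.2 [  -8.    3.  -52. -157.  -26.   78.] [0.493 0.128 0.199] minz 0.182 maxy 0.223 maxx 0.513
3 0.5 [  -7.    4.  -52. -158.  -23.   78.] [0.486 0.13  0.182] minz 0.166 maxy 0.225 maxx 0.504
3 0.8 [  -7.    4.  -53. -160.  -21.   78.] [0.477 0.132 0.166] minz 0.15 maxy 0.227 maxx 0.495
3 1.0 [  -6.    5.  -53. -162.  -19.   78.] [0.467 0.135 0.15 ] minz 0.134 maxy 0.229 maxx 0.485
```

```bash
python3 - <<'E'
from path import *
def rows(a,pts):
    p0,R0=tool(pts[0],C,S6); out=[];last=(p0,R0)
    # dense
    D=[]
    for i in range(len(pts)-1):
        for k in np.linspace(0,1,60)[1:]: D.append(pts[i]*(1-k)+pts[i+1]*k)
    lq=pts[0]
    for n,q in enumerate(D):
        p,R=tool(q,C,S6)
        if n==len(D)-1 or np.degrees((R*last[1].inv()).magnitude())>8.2 or np.linalg.norm(p-last[0])>.045 or np.abs(q-lq).max()>9.5:
            out.append(np.r_[(p-p0)*100,(R*R0.inv()).as_rotvec()]);last=(p,R);lq=q
    return out
for pts in (via[:3],via[2:]):
    o=rows(None,pts); print(len(o)); print([[round(float(x),2) if j<3 else round(float(x),3) for j,x in enumerate(r_)] for r_ in o])
E
```

```text
15
[[-1.67, 1.37, -3.73, 0.132, 0.027, -0.069], [-3.19, 2.94, -6.88, 0.262, 0.043, -0.152], [-4.35, 4.42, -9.23, 0.376, 0.049, -0.24], [-5.24, 5.88, -11.15, 0.486, 0.047, -0.339], [-5.83, 7.23, -12.71, 0.59, 0.037, -0.449], [-6.12, 8.36, -13.96, 0.689, 0.02, -0.569], [-6.15, 9.9, -14.56, 0.789, 0.018, -0.687], [-5.82, 11.45, -14.64, 0.884, 0.02, -0.796], [-5.14, 12.74, -14.47, 0.977, 0.017, -0.909], [-4.14, 13.71, -14.1, 1.068, 0.009, -1.027], [-2.87, 14.32, -13.57, 1.156, -0.004, -1.148], [-1.37, 14.51, -12.94, 1.241, -0.021, -1.273], [0.28, 14.26, -12.26, 1.322, -0.043, -1.401], [2.02, 13.54, -11.55, 1.401, -0.068, -1.532], [3.28, 12.74, -11.07, 1.455, -0.089, -1.628]]
8
[[1.61, 0.47, -0.03, 0.097, 0.038, -0.112], [3.11, 0.55, -0.29, 0.19, 0.084, -0.226], [4.46, 0.29, -0.81, 0.279, 0.136, -0.344], [5.62, -0.24, -1.61, 0.365, 0.194, -0.463], [6.56, -1.0, -2.68, 0.446, 0.257, -0.583], [7.17, -1.83, -3.87, 0.516, 0.317, -0.693], [5.48, -1.39, -7.74, 0.51, 0.444, -0.771], [3.89, -0.97, -10.47, 0.501, 0.54, -0.826]]
```

Request:
carry_out --steps '[[[-1.67,1.37,-3.73,0.132,0.027,-0.069],[-3.19,2.94,-6.88,0.262,0.043,-0.152],[-4.35,4.42,-9.23,0.376,0.049,-0.24],[-5.24,5.88,-11.15,0.486,0.047,-0.339],[-5.83,7.23,-12.71,0.59,0.037,-0.449],[-6.12,8.36,-13.96,0.689,0.02,-0.569],[-6.15,9.9,-14.56,0.789,0.018,-0.687],[-5.82,11.45,-14.64,0.884,0.02,-0.796],[-5.14,12.74,-14.47,0.977,0.017,-0.909],[-4.14,13.71,-14.1,1.068,0.009,-1.027],[-2.87,14.32,-13.57,1.156,-0.004,-1.148],[-1.37,14.51,-12.94,1.241,-0.021,-1.273],[0.28,14.26,-12.26,1.322,-0.043,-1.401],[2.02,13.54,-11.55,1.401,-0.068,-1.532],[3.28,12.74,-11.07,1.455,-0.089,-1.628],[3.28,12.74,-11.07,1.455,-0.089,-1.628],[3.28,12.74,-11.07,1.455,-0.089,-1.628]]]' --fingers 255

```text
time_s: 23.52
tcp_pos: [0.4263, 0.1452, 0.2478]
ee_rot: [[-0.567, 0.812, 0.139], [0.55, 0.499, -0.67], [-0.613, -0.304, -0.729]]
wrist_force: [-0.1, -0.1, 0.5]
gripper_width: 0.003
```

```bash
python3 - <<'E'
from h import *
st=sense(); print(st["joints"].round(2).tolist(),st["tcp_pos"],st["ee_rot"].round(3).tolist())
E
```

```text
[-13.66, -4.42, -43.99, -105.94, -44.72, 78.97] [0.42625812 0.14518446 0.24782977] [[-0.567, 0.812, 0.139], [0.55, 0.499, -0.67], [-0.613, -0.304, -0.729]]
```

```bash
cat >> path.py <<'E'
def rows(pts,dr=8.2,dp=.045,dq=9.5,start=None):
    p0,R0=tool(pts[0],C,S6) if start is None else start
    out=[];last=(p0,R0);lq=pts[0];D=[]
    for i in range(len(pts)-1):
        for k in np.linspace(0,1,60)[1:]: D.append(pts[i]*(1-k)+pts[i+1]*k)
    for n,q in enumerate(D):
        p,R=tool(q,C,S6)
        if n==len(D)-1 or np.degrees((R*last[1].inv()).magnitude())>dr or np.linalg.norm(p-last[0])>dp or np.abs(q-lq).max()>dq:
            out.append(np.r_[(p-p0)*100,(R*R0.inv()).as_rotvec()]);last=(p,R);lq=q
    print(len(out)); print([[round(float(x),2) if j<3 else round(float(x),3) for j,x in enumerate(r_)] for r_ in out])
E
python3 - <<'E'
from path import *
q0=np.array([-13.66, -4.42, -43.99, -105.94, -44.72, 78.97])
print(tool(q0,C,S6)[0])
qa=tilt(-110,0,120)[0]; qb=tilt(-95,0,66)[0]
print(qa,qb,tp(-95,0,66))
R=np.array([[-0.567, 0.812, 0.139], [0.55, 0.499, -0.67], [-0.613, -0.304, -0.729]])
rows([q0,via[3],qa,qb],start=(np.array([.42626,.14518,.24783]),Ro.from_matrix(R)))
for k in np.linspace(0,1,5): 
    for a,b in((via[3],qa),(qa,qb)):print(low(a*(1-k)+b*k)[:,2].min())
E
```

```text
[0.42601898 0.14511634 0.24762601]
[  -6.09023286   12.4540492   -55.31988104 -167.19321177  -28.10165225
   83.79706412] [  -6.08832909   24.24417035  -58.09824258 -171.09787773  -42.42033789
   88.53867311] (array([0.50204688, 0.13581598, 0.066     ]), Rotation.from_matrix(array([[-3.14107591e-02,  7.65666446e-01, -6.42470433e-01],
                            [ 9.99506560e-01,  2.40620374e-02, -2.01904467e-02],
                            [-5.55111512e-17, -6.42787610e-01, -7.66044443e-01]])))
10
[[1.76, 0.32, 0.1, 0.094, 0.039, -0.116], [3.37, 0.3, -0.03, 0.184, 0.085, -0.235], [4.77, -0.0, -0.44, 0.272, 0.138, -0.354], [5.92, -0.53, -1.13, 0.357, 0.198, -0.474], [6.73, -1.14, -1.99, 0.431, 0.257, -0.582], [7.31, -1.83, -3.05, 0.504, 0.319, -0.691], [7.05, -1.4, -7.55, 0.511, 0.428, -0.762], [6.24, -1.02, -12.13, 0.499, 0.534, -0.826], [7.22, -0.85, -16.43, 0.498, 0.551, -0.833], [7.58, -0.94, -18.18, 0.496, 0.549, -0.835]]
0.19915583288663902
0.10372355125475965
0.17565267436482726
0.09026573111151191
0.15186901856269788
0.07676718709322543
0.12786726903301404
0.06324585241618362
0.10372355125475965
0.04972355125470527
```

Request:
carry_out --steps '[[[1.76,0.32,0.1,0.094,0.039,-0.116],[3.37,0.3,-0.03,0.184,0.085,-0.235],[4.77,0,-0.44,0.272,0.138,-0.354],[5.92,-0.53,-1.13,0.357,0.198,-0.474],[6.73,-1.14,-1.99,0.431,0.257,-0.582],[7.31,-1.83,-3.05,0.504,0.319,-0.691],[7.05,-1.4,-7.55,0.511,0.428,-0.762],[6.24,-1.02,-12.13,0.499,0.534,-0.826],[6.24,-1.02,-12.13,0.499,0.534,-0.826],[7,-0.9,-16,0.498,0.55,-0.832],[7.58,-0.94,-18.18,0.496,0.549,-0.835],[7.58,-0.94,-18.18,0.496,0.549,-0.835],[7.58,-0.94,-18.18,0.496,0.549,-0.835]]]'

```text
time_s: 25.15
tcp_pos: [0.5032, 0.1357, 0.0686]
ee_rot: [[-0.031, 0.768, -0.64], [1.0, 0.023, -0.02], [-0.001, -0.64, -0.768]]
wrist_force: [-0.1, -0.9, -0.2]
gripper_width: 0.006
```

```bash
python3 - <<'E'
from h import *
st=sense(); print(st["joints"].round(2).tolist(),st["tcp_pos"],st["ee_rot"].round(3).tolist())
t=cam("top");s=cam("side")
crop(s,210,130,150,110,5,"s14");crop(t,270,185,75,75,8,"t14")
E
```

```text
[-6.11, 23.95, -58.08, -171.05, -42.33, 88.45] [0.50318228 0.13566911 0.06855137] [[-0.031, 0.768, -0.64], [1.0, 0.023, -0.02], [-0.001, -0.64, -0.768]]
```

View pics/s14.png

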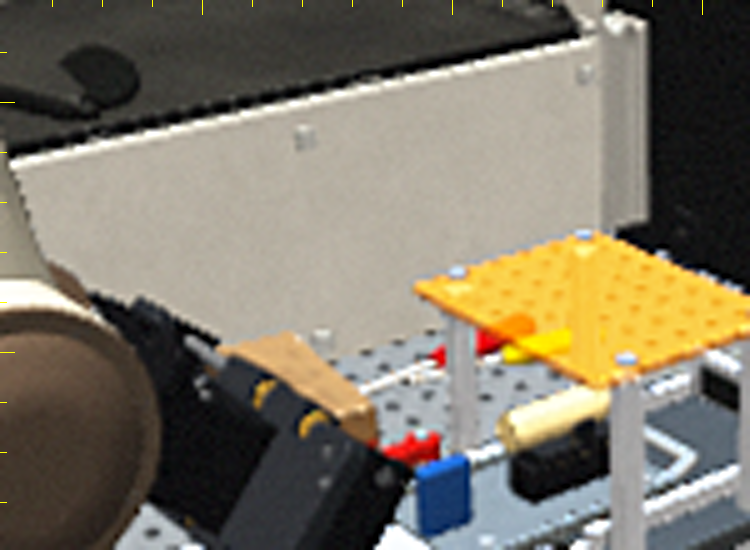

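View pics/t14.png

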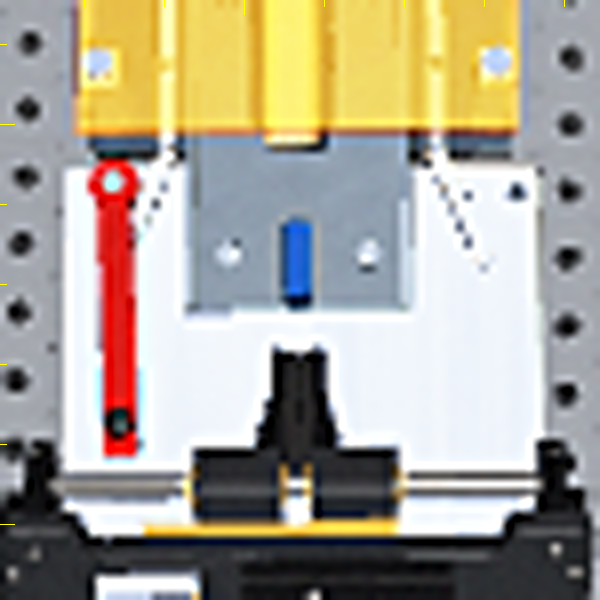

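The closed fingertips at (307,229) are centred behind the fin, whose rear is at (307,223) in the top view. I'll push forward.

Request:
carry_out --steps '[[[0.5,0.016,-0.1,0,0,0],[1.0,0.03,-0.25,0,0,0],[1.4,0.044,-0.25,0,0,0],[1.7,0.053,-0.25,0,0,0],[1.95,0.061,-0.25,0,0,0],[2.2,0.069,-0.25,0,0,0],[2.45,0.077,-0.25,0,0,0],[2.7,0.085,-0.25,0,0,0],[3.0,0.094,-0.25,0,0,0],[3.3,0.104,-0.25,0,0,0],[3.6,0.113,-0.25,0,0,0],[3.9,0.123,-0.25,0,0,0],[3.9,0.123,-0.25,0,0,0]]]'

```text
time_s: 26.88
tcp_pos: [0.5408, 0.1372, 0.0642]
ee_rot: [[-0.031, 0.765, -0.643], [1.0, 0.023, -0.02], [-0.001, -0.643, -0.766]]
wrist_force: [-4.5, 0.2, 3.4]
gripper_width: 0.009
```

```bash
python3 - <<'E'
from h import *
t=cam("top");s=cam("side")
crop(s,230,150,150,100,5,"s15");crop(t,270,165,75,75,8,"t15")
E
```

```text
(no output)
```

View pics/s15.png

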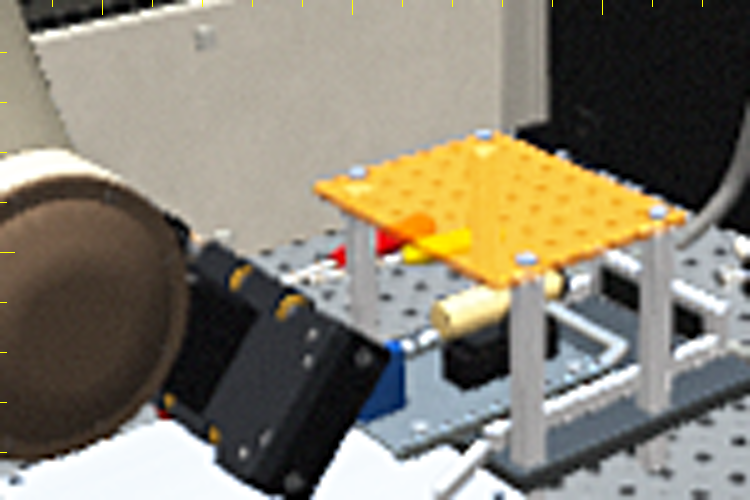

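View pics/t15.png

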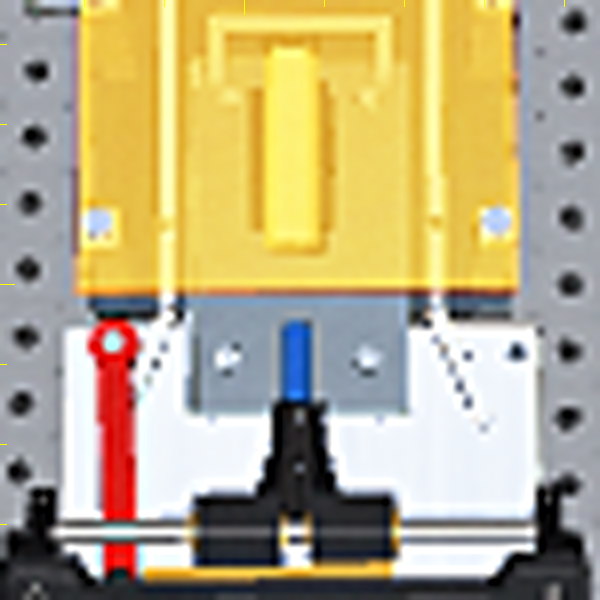

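The tray slides straight and the laser is in place. Continuing.

Request:
carry_out --steps '[[[0.3,0.009,0.05,0,0,0],[0.6,0.019,0.1,0,0,0],[0.9,0.028,0.1,0,0,0],[1.2,0.038,0.1,0,0,0],[1.5,0.047,0.1,0,0,0],[1.8,0.057,0.1,0,0,0],[2.1,0.066,0.1,0,0,0],[2.4,0.075,0.1,0,0,0],[2.7,0.085,0.1,0,0,0],[3.0,0.094,0.1,0,0,0],[3.2,0.1,0.1,0,0,0],[3.4,0.107,0.1,0,0,0],[3.6,0.113,0.1,0,0,0],[3.6,0.113,0.1,0,0,0]]]'

```text
time_s: 28.72
tcp_pos: [0.5781, 0.1378, 0.0656]
ee_rot: [[-0.029, 0.766, -0.642], [1.0, 0.022, -0.019], [-0.001, -0.642, -0.767]]
wrist_force: [-2.6, -0.2, -1.6]
gripper_width: 0.004
```

```bash
python3 - <<'E'
from h import *
t=cam("top");s=cam("side")
crop(s,250,150,150,100,5,"s16");crop(t,270,140,75,75,8,"t16")
E
```

```text
(no output)
```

View pics/s16.png

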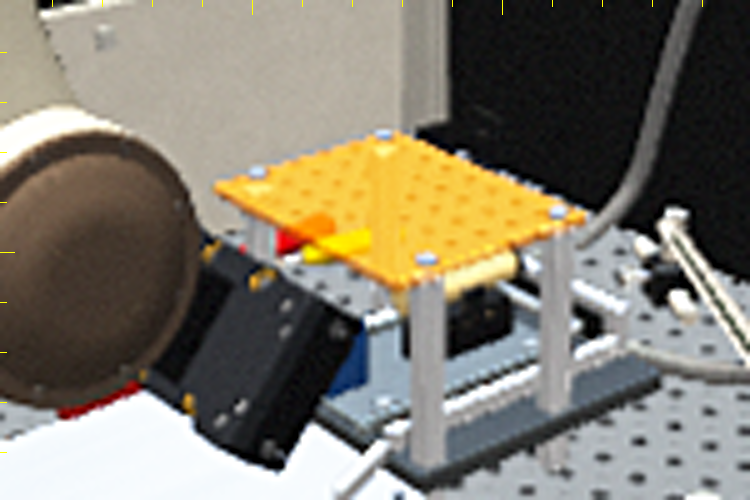

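View pics/t16.png

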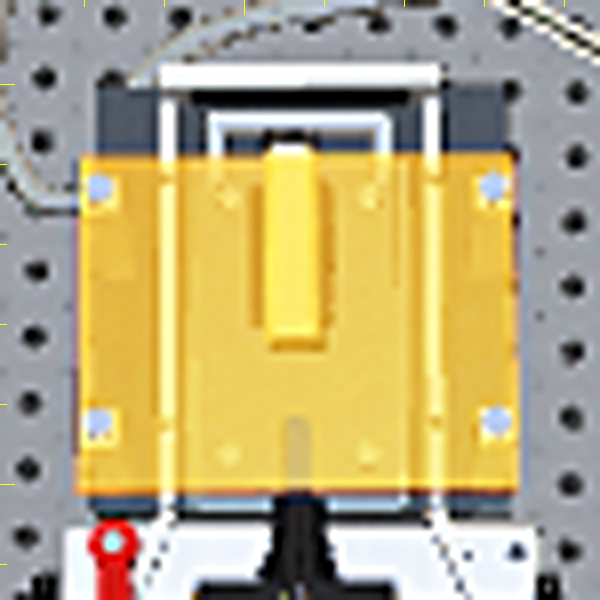

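The nose bar at (307,154) is just short of the stop face at (307,152.5). I'll push the last few millimetres slowly and watch the force.

Request:
carry_out --steps '[[[0.15,0.005,0,0,0,0],[0.3,0.01,0,0,0,0],[0.45,0.015,0,0,0,0],[0.6,0.019,0,0,0,0],[0.7,0.022,0,0,0,0],[0.7,0.022,0,0,0,0]]]'

```text
time_s: 29.58
tcp_pos: [0.5838, 0.1382, 0.0651]
ee_rot: [[-0.03, 0.765, -0.643], [1.0, 0.023, -0.02], [-0.001, -0.643, -0.766]]
wrist_force: [-6.6, -0.8, 1.3]
gripper_width: 0.004
```

Request:
carry_out --steps '[[[0.1,0.003,0,0,0,0],[0.2,0.006,0,0,0,0],[0.3,0.009,0,0,0,0],[0.4,0.012,0,0,0,0],[0.4,0.012,0,0,0,0]]]'

```text
time_s: 30.2
tcp_pos: [0.5845, 0.1384, 0.0647]
ee_rot: [[-0.031, 0.763, -0.646], [1.0, 0.023, -0.021], [-0.001, -0.646, -0.763]]
wrist_force: [-19.5, -5.7, 12.5]
gripper_width: 0.004
```

```bash
python3 - <<'E'
from h import *
st=sense();print(st["wrist_force"],st["tcp_pos"])
t=cam("top")
crop(t,285,140,45,25,16,"t17")
E
```

```text
[-19.4785428   -5.68180032  12.4935853 ] [0.58448064 0.13844111 0.06469452]
```

View pics/t17.png

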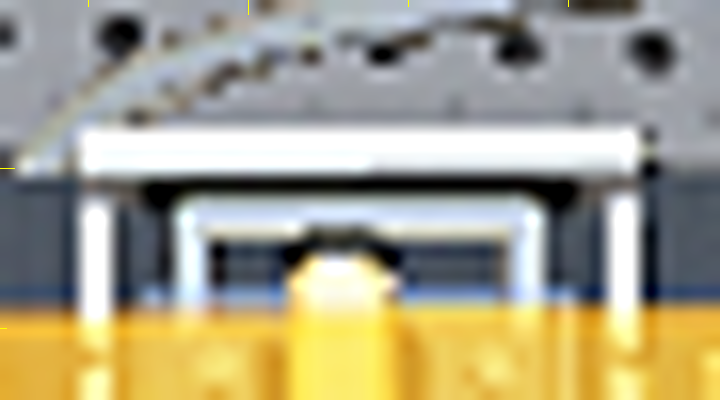

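The push force rose to 19.5 N with the TCP at bay x = -12.4, exactly the home value, and the nose bar meets the black stop face at (307,152). I'll back off and plan the keeper.

Request:
carry_out --steps '[[[-0.5,-0.016,0,0,0,0],[-1.5,-0.05,0,0,0,0],[-3.5,-0.1,0,0,0,0],[-6,-0.2,1,0,0,0],[-8,-0.25,4,0,0,0],[-9.5,-0.3,8.5,0,0,0],[-9.5,-0.3,8.5,0,0,0]]]'

```text
time_s: 31.12
tcp_pos: [0.496, 0.1351, 0.1576]
ee_rot: [[-0.03, 0.776, -0.63], [1.0, 0.022, -0.02], [-0.002, -0.63, -0.776]]
wrist_force: [1.4, -0.1, -0.5]
gripper_width: 0.005
```

```bash
cat >> plan.py <<'E'
def ty(tx,ty_,zlow,psi,th=50,q0=[0,20,-55,-172,-40,87]):
    # T point (lowest tip corner) bay coords -> pose
    a=np.radians(psi); l=14*np.sin(np.radians(th))-9.5*np.cos(np.radians(th)); h=14*np.cos(np.radians(th))+9.5*np.sin(np.radians(th))
    bx=tx-l*np.cos(a); by=ty_-l*np.sin(a)
    p,_=pose(bx,by,zlow+h,th,yaw=1.8,ref=BAY); R=Ro.from_euler('z',a)*_*FL
    q,c=ik(p,R,q0); return p,R,q,c
E
python3 - <<'E'
from plan import *
from h import *
st=sense(); print(st["joints"].round(2).tolist(),st["tcp_pos"],st["ee_rot"].round(3).tolist())
t=cam("top");s=cam("side")
crop(s,220,150,150,100,5,"s18");crop(t,270,165,75,75,8,"t18")
for th in (45,50,55):
 for psi in (15,25,35,45):
  for a in [(-102,100,57),(-102,85,57),(-80,45,57),(-60,10,57)]:
    p,R,q,c=ty(*a,psi,th); print(th,psi,a,p.round(3),q.round(0),"%.0e"%c)
E
```

```text
[-5.27, 6.77, -50.44, -163.14, -18.7, 78.48] [0.49602102 0.13512247 0.15755818] [[-0.03, 0.776, -0.63], [1.0, 0.022, -0.02], [-0.002, -0.63, -0.776]]
45 15 (-102, 100, 57) [0.489 0.235 0.074] [   5.   20.  -47. -158.  -22.   78.] 6e-22
45 15 (-102, 85, 57) [0.489 0.22  0.074] [   3.   19.  -46. -153.  -21.   75.] 1e-27
45 15 (-80, 45, 57) [0.513 0.18  0.074] [   2.   19.  -38. -134.  -15.   56.] 2e-22
45 15 (-60, 10, 57) [0.534 0.146 0.074] [   5.   18.  -31. -112.   -9.   31.] 3e-19
45 25 (-102, 100, 57) [0.489 0.234 0.074] [  13.   18.  -33. -117.  -11.   37.] 4e-20
45 25 (-102, 85, 57) [0.49  0.219 0.074] [  12.   17.  -33. -112.  -11.   33.] 1e-26
45 25 (-80, 45, 57) [0.513 0.18  0.074] [ 11.  18. -30. -98. -11.  19.] 8e-22
45 25 (-60, 10, 57) [0.534 0.145 0.074] [  9.  18. -28. -90. -13.  13.] 2e-25
45 35 (-102, 100, 57) [0.489 0.234 0.074] [ 18.  18. -29. -92. -13.  16.] 3e-21
45 35 (-102, 85, 57) [0.49  0.219 0.074] [ 16.  18. -30. -92. -15.  17.] 5e-19
45 35 (-80, 45, 57) [0.513 0.179 0.074] [ 11.  18. -28. -86. -18.  14.] 2e-22
45 35 (-60, 10, 57) [0.534 0.145 0.074] [  7.  
[... 2315 characters left out ...]
24.  -38. -123.  -35.   62.] 7e-20
55 35 (-102, 100, 57) [0.487 0.232 0.073] [  -0.   24.  -40. -124.  -36.   64.] 1e-27
55 35 (-102, 85, 57) [0.488 0.217 0.073] [  -2.   23.  -40. -121.  -37.   62.] 3e-27
55 35 (-80, 45, 57) [0.511 0.178 0.073] [  -5.   24.  -36. -113.  -36.   55.] 5e-25
55 35 (-60, 10, 57) [0.532 0.143 0.073] [  -8.   24.  -32. -106.  -37.   49.] 2e-26
55 45 (-102, 100, 57) [0.488 0.231 0.073] [   2.   24.  -34. -107.  -37.   51.] 1e-23
55 45 (-102, 85, 57) [0.488 0.216 0.073] [   0.   23.  -34. -105.  -38.   50.] 2e-25
55 45 (-80, 45, 57) [0.512 0.177 0.073] [ -3.  24. -30. -98. -40.  46.] 7e-24
55 45 (-60, 10, 57) [0.533 0.143 0.073] [ -6.  25. -27. -93. -41.  42.] 1e-22
```

View pics/t18.png

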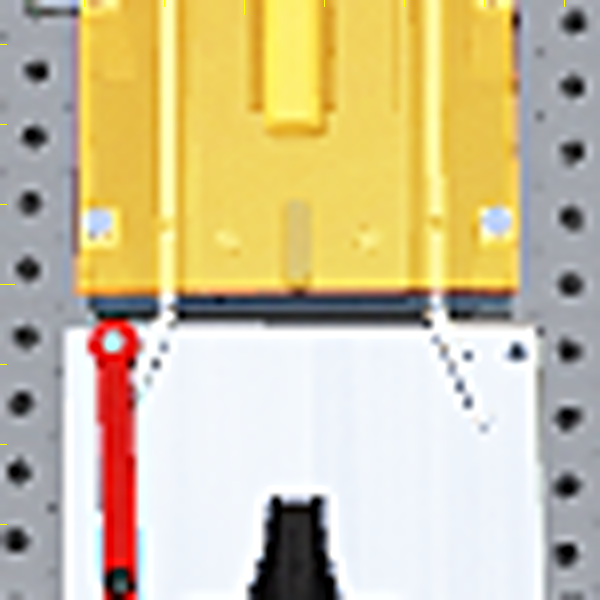

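View pics/s18.png

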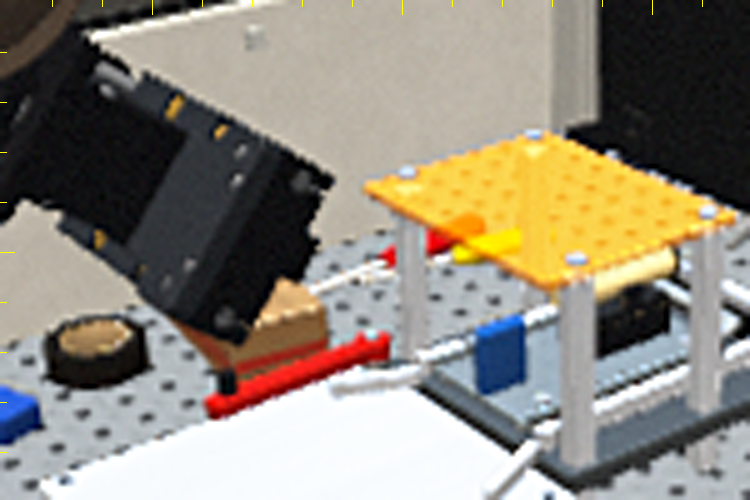

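The tray stays home with the laser on its riser, and the keeper is still open with its pin at (284.5,237). I'll work out the keeper moves.

```bash
python3 - <<'E'
from plan import *
from station import sense
st=sense(); p0=st["tcp_pos"];R0=Ro.from_matrix(st["ee_rot"])
psi=15;n=np.array([np.sin(np.radians(psi)),-np.cos(np.radians(psi))])
def pr(L,p0,R0):
    for (x,y,z,ps) in L:
        p,R,q,c=ty(x,y,z,ps,50); print([*( (p-p0)*100).round(2).tolist(),*(R*R0.inv()).as_rotvec().round(3).tolist()],q.round(0),"%.0e"%c)
L=[(-100,100,110,15),(-100,98,57.5,15)]
pr(L,p0,R0)
p1,R1,_,_=ty(*L[-1],50)
A=[]
for ph in list(range(0,66,6))+[66]:
    pin=np.array([-14,66])+85*np.array([-np.cos(np.radians(ph)),-np.sin(np.radians(ph))]); T=pin-13*n; A.append((*T,57.5,15))
print("arc"); pr(A,p1,R1)
E
```

```text
[-0.51, 9.9, -2.6, -0.0, 0.005, 0.263] [   5.   13.  -45. -153.  -20.   72.] 4e-24
[-0.5, 9.7, -7.85, -0.0, 0.005, 0.263] [   3.   23.  -52. -162.  -35.   84.] 3e-30
arc
[-0.18, -1.95, 0.0, 0.0, 0.0, 0.0] [   0.   22.  -51. -157.  -34.   82.] 3e-29
[-0.1, -2.84, 0.0, 0.0, 0.0, 0.0] [  -1.   22.  -51. -155.  -34.   81.] 2e-25
[0.07, -3.71, 0.0, 0.0, 0.0, 0.0] [  -2.   22.  -50. -153.  -33.   79.] 1e-22
[0.32, -4.56, 0.0, 0.0, 0.0, 0.0] [  -4.   21.  -49. -150.  -32.   78.] 1e-21
[0.67, -5.38, 0.0, 0.0, 0.0, 0.0] [  -4.   21.  -48. -148.  -32.   76.] 2e-30
[1.1, -6.16, 0.0, 0.0, 0.0, 0.0] [  -5.   21.  -47. -146.  -31.   74.] 6e-22
[1.6, -6.89, 0.0, 0.0, 0.0, 0.0] [  -6.   21.  -46. -144.  -30.   73.] 6e-30
[2.19, -7.57, 0.0, 0.0, 0.0, 0.0] [  -6.   21.  -45. -141.  -29.   71.] 1e-28
[2.83, -8.18, 0.0, 0.0, 0.0, 0.0] [  -7.   21.  -43. -139.  -28.   69.] 2e-28
[3.54, -8.71, 0.0, 0.0, 0.0, 0.0] [  -7.   21.  -42. -137.  -27.   66.] 4e-27
[4.3, -9.17, 0.0, 0.0, 0.0, 0.0] [  -7.   21.  -40. -136.  -26.   64.] 4e-21
[5.11, -9.55, 0.0, 0.0, 0.0, 0.0] [  -7.   22.  -39. -134.  -25.   62.] 1e-18
```

Request:
carry_out --steps '[[[-0.3,4,-1,0,0.002,0.13],[-0.5,8,-2,0,0.005,0.263],[-0.5,9.9,-2.6,0,0.005,0.263],[-0.5,9.8,-5.5,0,0.005,0.263],[-0.5,9.7,-7.5,0,0.005,0.263],[-0.5,9.7,-7.85,0,0.005,0.263],[-0.5,9.7,-7.85,0,0.005,0.263],[-0.5,9.7,-7.85,0,0.005,0.263]]]'

```text
time_s: 32.22
tcp_pos: [0.4893, 0.2323, 0.0726]
ee_rot: [[-0.289, 0.732, -0.618], [0.957, 0.221, -0.186], [-0.0, -0.645, -0.764]]
wrist_force: [0.4, -0.4, 0.6]
gripper_width: 0.006
```

```bash
python3 - <<'E'
from h import *
st=sense(); print(st["joints"].round(1),st["tcp_pos"])
t=cam("top");s=cam("side")
crop(s,200,160,130,90,6,"s19");crop(t,250,185,90,75,8,"t19")
E
```

```text
[   3.3   22.9  -51.6 -161.8  -34.9   83.7] [0.48929933 0.23232618 0.0725827 ]
```

View pics/t19.png

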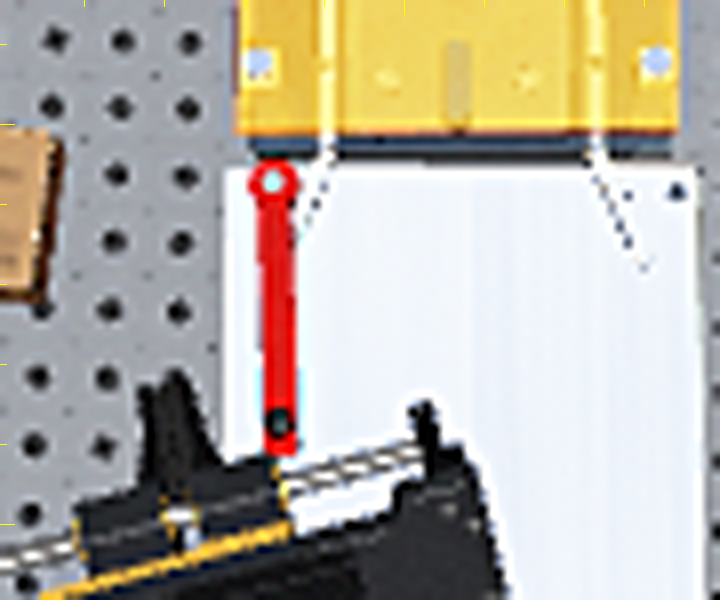

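View pics/s19.png

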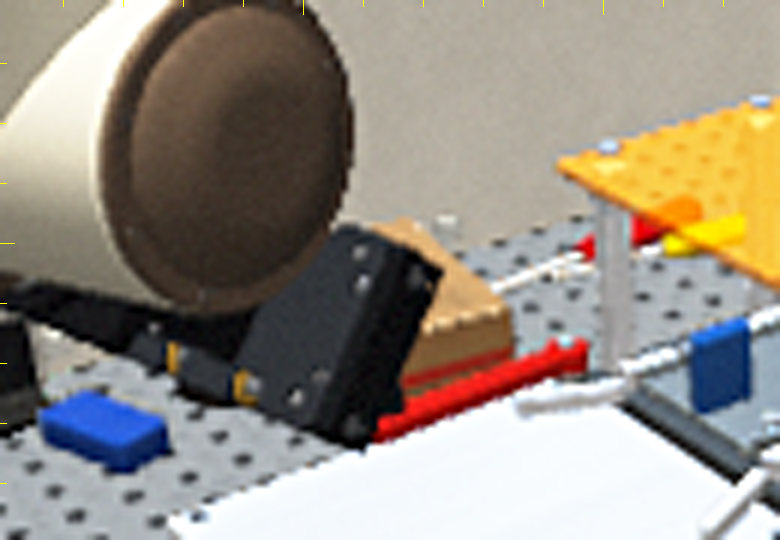

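The finger stands left of the pin at about the pin's x: finger tip (271,231), pin (284.5,237). I'll sweep the arc.

Request:
carry_out --steps '[[[-0.1,-1.0,0,0,0,0],[-0.18,-1.95,0,0,0,0],[-0.1,-2.84,0,0,0,0],[0.07,-3.71,0,0,0,0],[0.32,-4.56,0,0,0,0],[0.67,-5.38,0,0,0,0],[1.1,-6.16,0,0,0,0],[1.6,-6.89,0,0,0,0],[2.19,-7.57,0,0,0,0],[2.83,-8.18,0,0,0,0],[3.54,-8.71,0,0,0,0],[4.3,-9.17,0,0,0,0],[5.11,-9.55,0,0,0,0],[5.11,-9.55,0,0,0,0]]]'

```text
time_s: 34.08
tcp_pos: [0.5409, 0.1366, 0.0722]
ee_rot: [[-0.289, 0.731, -0.618], [0.957, 0.22, -0.186], [-0.0, -0.645, -0.764]]
wrist_force: [0.7, 0.2, -0.5]
gripper_width: 0.002
```

```bash
python3 - <<'E'
from h import *
st=sense(); print(st["joints"].round(1),st["tcp_pos"],st["ee_rot"].round(3).tolist())
t=cam("top");s=cam("side")
crop(s,220,160,130,90,6,"s20");crop(t,250,185,90,75,8,"t20")
E
```

```text
[  -6.9   21.8  -38.9 -133.8  -25.1   62.5] [0.5409004  0.13658396 0.07223997] [[-0.289, 0.731, -0.618], [0.957, 0.22, -0.186], [-0.0, -0.645, -0.764]]
```

View pics/t20.png

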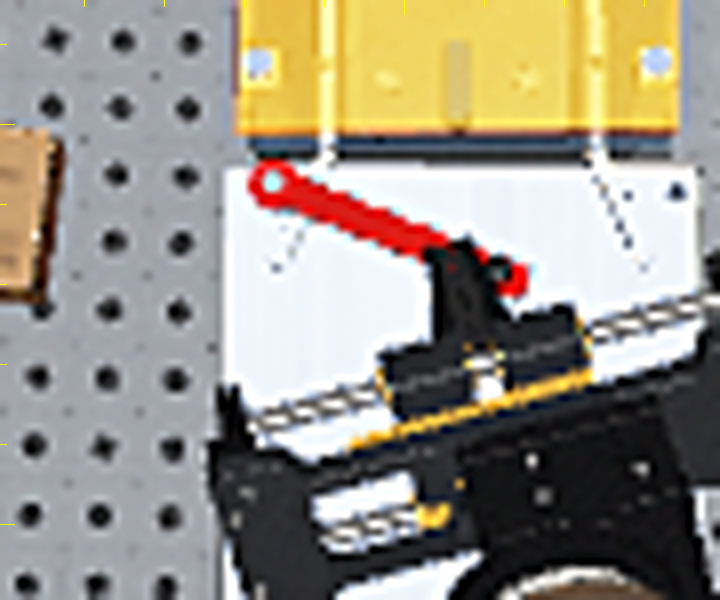

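View pics/s20.png

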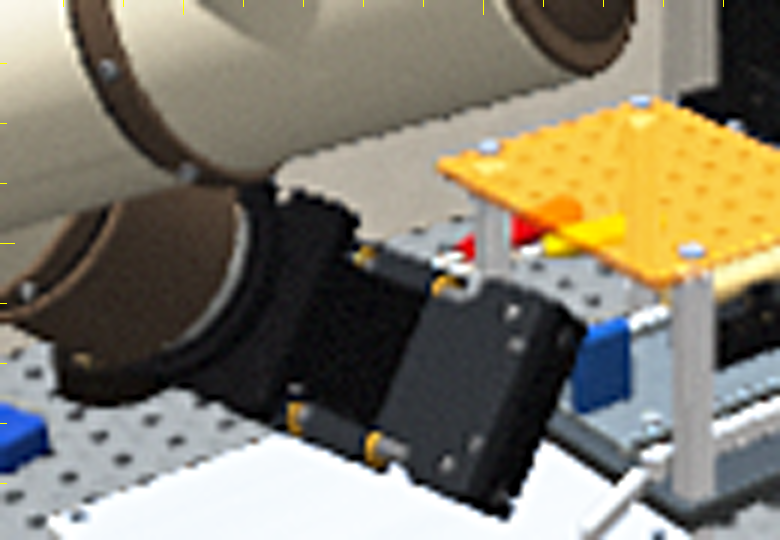

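The keeper is at about 69° with its pin at (312,218). I'll move behind the pin and push forward.

```bash
python3 - <<'E'
from plan import *
from station import sense
st=sense(); p0=st["tcp_pos"];R0=Ro.from_matrix(st["ee_rot"]); q0=st["joints"]
for x,y,z,ps in [(-85,5,57.5,15),(-85,-6,57.5,8),(-85,-17,57.5,1),(-60,-17,57.5,1),(-40,-17,57.5,1),(-26,-17,57.5,1),(-20,-17,57.5,1)]:
    p,R,q,c=ty(x,y,z,ps,50,q0=q0); print((x,y,ps),[*((p-p0)*100).round(2).tolist(),*(R*R0.inv()).as_rotvec().round(3).tolist()],q.round(0),"%.0e"%c); q0=q
E
```

```text
(-85, 5, 15) [-3.23, 0.31, 0.21, 0.001, -0.005, 0.001] [  -8.   20.  -44. -137.  -29.   68.] 6e-30
(-85, -6, 8) [-3.2, -0.74, 0.21, 0.001, -0.005, -0.122] [ -10.   21.  -50. -152.  -33.   79.] 5e-28
(-85, -17, 1) [-3.18, -1.78, 0.21, 0.001, -0.005, -0.244] [ -10.   22.  -55. -165.  -38.   86.] 1e-26
(-60, -17, 1) [-0.68, -1.7, 0.21, 0.001, -0.005, -0.244] [  -9.   23.  -52. -165.  -35.   85.] 2e-30
(-40, -17, 1) [1.32, -1.64, 0.21, 0.001, -0.005, -0.244] [  -8.   24.  -49. -165.  -33.   84.] 2e-19
(-26, -17, 1) [2.72, -1.6, 0.21, 0.001, -0.005, -0.244] [  -8.   24.  -47. -165.  -32.   84.] 2e-21
(-20, -17, 1) [3.32, -1.58, 0.21, 0.001, -0.005, -0.244] [  -7.   25.  -46. -165.  -31.   84.] 7e-29
```

Request:
carry_out --steps '[[[-1.6,0.15,0.1,0,0,0],[-3.2,0.3,0.1,0,0,0],[-3.2,-0.7,0.1,0.001,-0.005,-0.12],[-3.2,-1.78,0.1,0.001,-0.005,-0.244],[-3.2,-1.78,0.1,0.001,-0.005,-0.244],[-2,-1.75,0.1,0.001,-0.005,-0.244],[-0.7,-1.7,0.1,0.001,-0.005,-0.244],[0,-1.68,0.1,0.001,-0.005,-0.244],[0.5,-1.66,0.1,0.001,-0.005,-0.244],[1.0,-1.65,0.1,0.001,-0.005,-0.244],[1.4,-1.64,0.1,0.001,-0.005,-0.244],[1.8,-1.63,0.1,0.001,-0.005,-0.244],[2.2,-1.62,0.1,0.001,-0.005,-0.244],[2.5,-1.6,0.1,0.001,-0.005,-0.244],[2.5,-1.6,0.1,0.001,-0.005,-0.244]]]'

```text
time_s: 36.05
tcp_pos: [0.565, 0.1208, 0.0729]
ee_rot: [[-0.049, 0.766, -0.642], [0.999, 0.038, -0.031], [0.0, -0.642, -0.766]]
wrist_force: [-0.5, 0.7, 0.5]
gripper_width: 0.004
```

```bash
python3 - <<'E'
from h import *
st=sense(); print(st["joints"].round(1),st["tcp_pos"],st["wrist_force"])
t=cam("top");s=cam("side")
crop(s,240,150,130,90,6,"s21");crop(t,260,175,90,75,8,"t21")
E
```

```text
[  -7.7   24.4  -47.7 -165.   -32.6   84. ] [0.56496978 0.12080937 0.07286996] [-0.52160211  0.74041467  0.52362673]
```

View pics/t21.png

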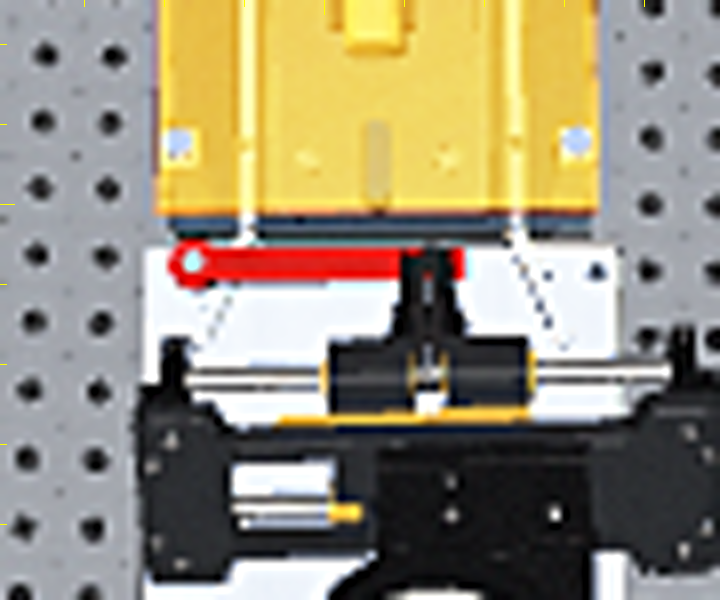

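View pics/s21.png

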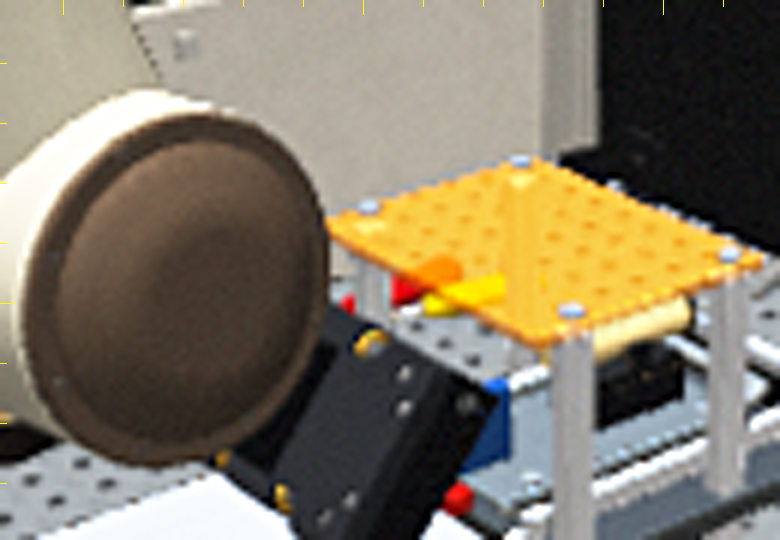

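The keeper is nearly across. I'll push until the stop force shows.

Request:
carry_out --steps '[[[0.15,0.005,0,0,0,0],[0.3,0.01,0,0,0,0],[0.45,0.015,0,0,0,0],[0.6,0.02,0,0,0,0],[0.6,0.02,0,0,0,0]]]'

```text
time_s: 36.78
tcp_pos: [0.567, 0.1213, 0.0714]
ee_rot: [[-0.05, 0.762, -0.646], [0.999, 0.038, -0.032], [0.0, -0.647, -0.762]]
wrist_force: [-13.4, -3.9, 8.3]
gripper_width: 0.007
```

The stop is reached at 13 N. I'll back off straight and verify.

Request:
carry_out --steps '[[[-0.6,-0.02,0.1,0,0,0],[-2,-0.06,0.3,0,0,0],[-5,-0.15,2,0,0,0],[-8,-0.25,6,0,0,0],[-11,-0.3,11,0,0,0],[-11,-4,14,0,0,0],[-11,-4,14,0,0,0]]]'

```text
time_s: 37.65
tcp_pos: [0.4634, 0.0975, 0.1781]
ee_rot: [[-0.028, 0.796, -0.605], [0.999, 0.011, -0.031], [-0.018, -0.605, -0.796]]
wrist_force: [-0.3, 0.4, 0.0]
gripper_width: 0.008
```

```bash
python3 - <<'E'
from h import *
st=sense(); print(st["joints"].round(1),st["tcp_pos"],st["wrist_force"])
t=cam("top");s=cam("side")
cv2.imwrite("pics/sfull.png",s["image"][:,:,::-1]);cv2.imwrite("pics/tfull.png",t["image"][:,:,::-1])
crop(s,240,150,150,100,5,"s22");crop(t,265,140,90,75,8,"t22")
E
```

```text
[  -6.8   -1.   -45.5 -139.    -9.2   55.3] [0.46335047 0.09745785 0.17812615] [-0.29490971  0.40936509  0.00405721]
```

View pics/t22.png

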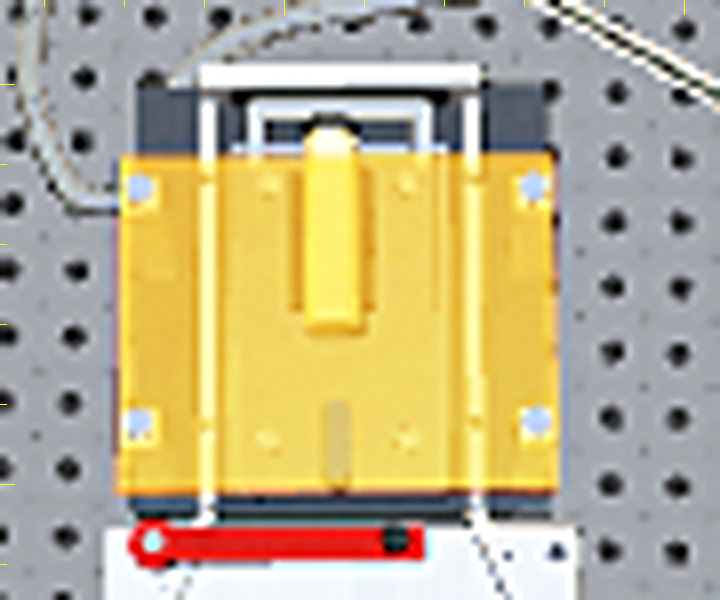

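View pics/s22.png

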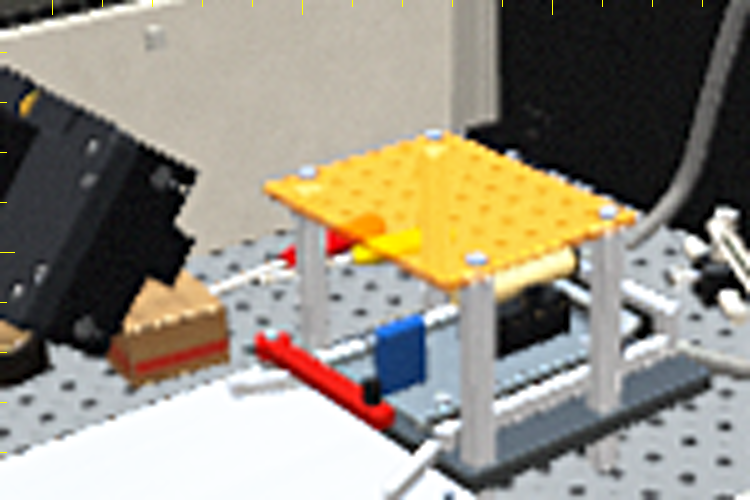

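View pics/tfull.png

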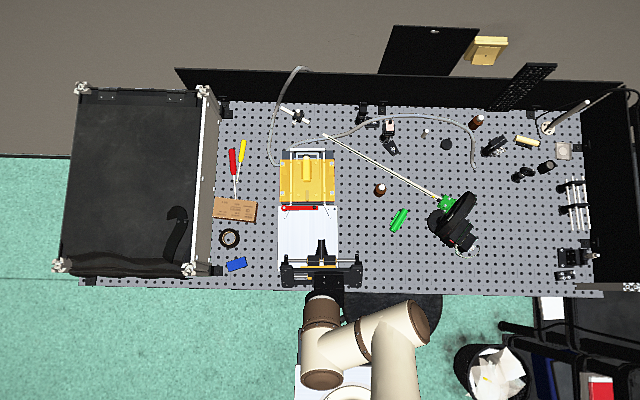

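Everything is in place, but joint 5 is close to its limit. I'll lower the tool a little for margin, then do the final check and hand in.

Request:
carry_out --steps '[[[0,0,-1.5,0,0,0],[0,0,-3,0,0,0],[0,0,-3,0,0,0],[0,0,-3,0,0,0]]]'

```text
time_s: 38.25
tcp_pos: [0.4638, 0.0976, 0.1461]
ee_rot: [[-0.027, 0.793, -0.609], [0.999, 0.012, -0.029], [-0.016, -0.609, -0.793]]
wrist_force: [0.8, 0.3, -0.1]
gripper_width: 0.006
```

```bash
python3 - <<'E'
from h import *
st=sense(); print(st["joints"].round(1),st["tcp_pos"],st["wrist_force"],st["joint_velocities"].round(1))
t=cam("top")
A=lambda x,y:(265+x/8-.5,140+y/8-.5)
pin=atz(t,*A(397,541),.065);piv=atz(t,*A(152,542),.054);d=pin-piv
print(pin,piv,np.hypot(*d[:2]),"keeper deg",90+ (-90-1.8 - np.degrees(np.arctan2(d[1],d[0])))*-1)
a=np.radians(1.8);R=np.array([[np.cos(a),-np.sin(a)],[np.sin(a),np.cos(a)]])
print("pin bay",R.T@(pin[:2]-[.597,.1388])*1000)
nose=atz(t,*A(340,99),.052);print("nose bay",R.T@(nose[:2]-[.597,.1388])*1000)
E
```

```text
[ -12.3    5.1  -53.5 -152.2  -22.8   73.3] [0.46375068 0.09757068 0.14607737] [ 0.75000941  0.33135368 -0.13748898] [ 0.3 -1.2  0.7  0.  -0.2  0.3]
[0.58211804 0.1193144  0.065     ] [0.58139754 0.20551123 0.054     ] 0.08619984145921865 keeper deg 92.27891355648919
pin bay [-15.48667439 -19.00852833]
nose bay [148.75745832   0.69978382]
```

```bash
python3 - <<'E'
from station import ticket
print(ticket.finish_job())
E
```

```text
the job is handed in; nothing more can be done
None
```

The job is done and handed in at about 38 s. The laser is on the riser, the tray is home against the stop, and the keeper is fully across behind it.

**What I did**
- I gripped the laser by its barrel and set it lengthwise on the riser.
- I gripped the tray fin with the tool vertical, squared the tray to the lane and took it over the step. While gripping the fin I carried part of the rear's weight by a few millimetres (about 5 N) around the step. It came to rest level on the deck.
- I finished the push from behind the fin with closed fingers tilted 50° instead of the suggested 40°. That tilt needed a wrist flip, because my first try at 40° was out of reach, so I re-planned it.
- I swung the keeper by its pin, first from the side and then from behind.

**Last checks**
- **Tray home:** the push force rose to about 20 N with the tool at its home position. The camera puts the nose at bay x ≈ 149 mm, against 150 expected.
- **Keeper closed:** it met its stop at about 13 N. The camera puts the pin at bay (-15.5, -19.0) mm, against (-14, -19) expected, and the angle at about 92°, which is past the 90° stop; I put both down to about a pixel of error.
- **Laser:** still on the riser in both final views.
- **Bystanders:** the blue box, bottle, carton and green look-alike showed no movement in the final top view. I compared them by eye only.
- **Robot:** clear of everything, with near-zero wrist force.

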